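# Switch off the sample warmer and put the jars away

### The arm

A 6-joint arm with a two-finger parallel gripper is mounted at the origin on the work surface. World frame = base frame: x ahead of the robot, y to its left, z up, the work surface at z = 0. Lengths are in mm, angles in rad, forces in N, time in s.
With the tool pointing down it reaches from about 350 to 875 mm from the base axis. Payload 4.2 kg.
Tool frame: the origin (TCP) lies on the mounting face of the last link; the fingertips stand 173 mm ahead of it and the grasp point (between the pads) lies 155 mm ahead of it; z points along the fingers, y is the direction in which the jaws open and shut (so a half turn about z gives the same grasp; the last joint's range is limited). The gripper opens to 85 mm and grips with 20 to 120 N. Pads are 22 mm wide; open, the fingers measure 114 mm over their backs; the gripper's body (76 mm by 85 mm) begins 54 mm behind the grasp point. The pads swing forward as they close: fully open they stand 13 mm farther back than shut.
Start: joints at [1.394, 0.385, 0.008, 0, -1.194, -0.259], TCP at [263.801, 566.576, 404.712] pointing down, gripper open.
Joint ranges: [-3.14, 3.14], [-1.21, 2.06], [-1.07, 1.41], [-3.16, 2.05], [-2.99, -0.16], [-3.1, 3.1]. Speed limits (rad/s): [2.79, 2.79, 3.14, 3.14, 3.14, 3.14].

### API

Orientations are given as a unit quaternion [x, y, z, w].
In Python, from bench import arm gives the robot as it stands.
- The arm moves only by the shell command python3 -m jog 'ROWS' [OPENING]. ROWS is JSON, a list that holds one entry, the list of rows, each a list of 4 numbers: the shift along the tool's x, y, z in mm, then the turn about the tool's z in degrees. In form: [[[x, y, z, spin], ...]]. A call has exactly 5 rows; each row is the pose to reach, as a shift and turn from the pose measured when the call began, along the tool's axes at that moment; what a row does not reach only later rows make up. A row lasts 1/8 s, in which the tool goes at most 62.5 mm and 10.7 degrees, less where a joint would pass 70% of its speed; a pose out of reach is approached as far as the arm can. A call with a gripper value outside its range is refused whole. OPENING is the finger opening in mm, from 0 to 85.4, set as the call begins (- or left out, the last holds). The fingers move at their own pace and stop on an object; the grip force is fixed at half the most. Time passes only in rows, so rows that repeat a pose let the fingers close, or fill a call up. It gives the time, the measured TCP pose, the force and the opening at its end, in the units of the state.
- arm.read_state(): the state, without advancing time (a new reading comes with each control period).
- arm.get_image(name): name is "scene" or "top"; returns (picture, depth): 400x640x3 uint8, blue, green, red; 400x640 float32, mm along the optical axis (not along the pixel's ray), 0 where there is no reading.
- arm.camera_params(name): a dict with "mtx" (3x3 intrinsics, pixels), "R" (3x3) and "t" (3): a world point X has camera coordinates R X + t. Camera axes: x right, y down, z forward; pixel columns grow to the right and rows downward; lengths in mm; the calibration is good to about 2 mm. A picture is of the moment at which its call begins. camera_params takes no time and is no camera call.
- arm.job_done(): hands the job in, once; it reports no verdict.
The state is a dict: "clock": time; "joints": joint angles; "joint_vel": joint speeds; "joint_efforts": joint torques, N m; "position": TCP position; "ee_rot": TCP orientation; "contact_force": force on the tool from outside, world axes, zero at the start; "wrist_torque": the same for the moment, N m; "gripper_width": finger opening in mm.
Only numpy, scipy, OpenCV 4.12 (cv2) and the standard library are available. Lean on these libraries where they do the work, as an engineer would, in place of code of your own. Each camera call takes 0.05 s, during which the arm holds its last target.

### The job

The practical is over: first turn the knob of the bench warmer fully anticlockwise, right to its off stop. Then pull the chest's drawer well open, stand every amber jar from the warmer upright in it, and push the drawer fully shut, leaving the other glassware where it is.

Things in the scene. Friction and masses are not known exactly. Their poses are not given: they have to be found in the camera images.
- warmer: low white bench warmer, 300 (x) x 290 (y) x 50 mm high, fixed on the bench. Origin: centre of its underside; +x points away from the robot. At its near side (-x) a blue control panel with the knob, top at 50 mm; behind it a dark plate, top at 53 mm, where the jars stand, spanning x -43 to +137, y +-137 mm, with a thin steel lip to 61 mm round it
- knob (a joint): the warmer's knob turns about a vertical axis; angle in rad, 0 = the off stop, grows clockwise seen from above, up to 4.5. Turn anticlockwise from above to reach off. Friction only, about 0.06 N m: it stays where it is left
- knob_grip (a point): point on the knob's axis at the height to grip, 37 mm above the panel (7 mm below the knob's top). It turns with the knob: its x axis lies along the knob's black grip bar (49 mm long, 14 mm thick, 32 mm tall); a white pointer marks its -x end, which at off points at the red dot on the warmer's near (-x) side. Below the bar is a disc 52 mm across
- drawer (a joint): the chest's drawer; opening in m, 0 = shut, 0.18 = fully open, slides towards the robot (chest -x). Friction about 3 N; it stays where it is left
- drawer_handle (a point): middle of the drawer's steel bar handle: bar 12 mm thick, 120 mm long along y, 42 mm in front of the drawer front (-x), 84 mm above the bench. The front's top is 100 mm, the chest's top 120 mm above the bench. Its axes are the drawer's: x into the chest, z up
- drawer_in (a point): point on the drawer's inner floor, on its middle line and 36 mm behind its front wall's inner face, 20 mm above the bench, moves with the drawer, same axes. Inner floor: x -36 to +196, y +-135 mm; side walls 40 mm above the floor, the front 80 mm. With the drawer fully open, what lies at x below +135 mm is in the open and the rest is under the chest's top (underside 88 mm above the drawer floor)
- jar1: amber glass sample jar with a white screw cap. Glass body 66 mm across and 36 mm high; above it the cap, 44 mm across and 22 mm high, total height 58 mm, about 0.2 kg. Origin: centre of the underside, z up through the cap. May be absent.
- jar2: amber glass sample jar with a white screw cap. Glass body 66 mm across and 36 mm high; above it the cap, 44 mm across and 22 mm high, total height 58 mm, about 0.2 kg. Origin: centre of the underside, z up through the cap. May be absent.
- jar3: amber glass sample jar with a white screw cap. Glass body 66 mm across and 36 mm high; above it the cap, 44 mm across and 22 mm high, total height 58 mm, about 0.2 kg. Origin: centre of the underside, z up through the cap. May be absent.
- jar4: amber glass sample jar with a white screw cap. Glass body 66 mm across and 36 mm high; above it the cap, 44 mm across and 22 mm high, total height 58 mm, about 0.2 kg. Origin: centre of the underside, z up through the cap. May be absent.
- jar5: amber glass sample jar with a white screw cap. Glass body 66 mm across and 36 mm high; above it the cap, 44 mm across and 22 mm high, total height 58 mm, about 0.2 kg. Origin: centre of the underside, z up through the cap. May be absent.
- brown_bottle: bystander on top of the chest: brown bottle with black cap, 100 mm high, 52 mm across; origin under its centre
- clear_bottle: bystander right of the chest: clear bottle with green cap, 90 mm high, 48 mm across; origin under its centre
- beaker: bystander standing on the left end (+y) of the warmer's blue control panel, about 105 mm from the knob: small glass beaker, 60 mm high, 56 mm across; origin under its centre
- wash_bottle: bystander left of the warmer: blue plastic bottle, 170 mm high, 70 mm across; origin under its centre
- dish: bystander left of the warmer: white ceramic dish, 35 mm high, 100 mm across; origin under its centre
- spoon: bystander on the bench left of the warmer: metal spoon 180 mm long; origin under its middle
- red_bottle: bystander at the back between warmer and chest: brown bottle with red cap, 110 mm high, 50 mm across; origin under its centre
Not all that is in view belongs to the job. What is shaped like the jar4 but red is not meant.

How it is judged (in metres and radians):
On the way, in this order (a step that is already met when the one before it is completed fails the run):
1. the knob is turned to its off stop (value of joint knob below 0.08 rad), for 0.2 s.
2. the drawer is pulled open by at least 100 mm (value of joint drawer above 0.1 m), for 0.2 s.
3. every jar stands upright on the drawer's floor (x of jar1 in the frame of drawer_in between -0.01 and 0.17 m and y of jar1 in the frame of drawer_in between -0.11 and 0.11 m and z of jar1 in the frame of drawer_in between -0.01 and 0.012 m and angle between each of jar1, jar2, jar3, jar4, jar5's own z axis and vertical below 0.15 rad and x of jar2 in the frame of drawer_in between -0.01 and 0.17 m and y of jar2 in the frame of drawer_in between -0.11 and 0.11 m and z of jar2 in the frame of drawer_in between -0.01 and 0.012 m and x of jar3 in the frame of drawer_in between -0.01 and 0.17 m and y of jar3 in the frame of drawer_in between -0.11 and 0.11 m and z of jar3 in the frame of drawer_in between -0.01 and 0.012 m and x of jar4 in the frame of drawer_in between -0.01 and 0.17 m and y of jar4 in the frame of drawer_in between -0.11 and 0.11 m and z of jar4 in the frame of drawer_in between -0.01 and 0.012 m and x of jar5 in the frame of drawer_in between -0.01 and 0.17 m and y of jar5 in the frame of drawer_in between -0.11 and 0.11 m and z of jar5 in the frame of drawer_in between -0.01 and 0.012 m), for 0.2 s.
4. the drawer is pushed shut (value of joint drawer below 0.006 m), for 0.2 s.
At the end, for the whole second after the job is handed in: The knob is within 0.08 rad of its off stop, the drawer is within 6 mm of shut, and every jar present stands upright (within 0.15 rad) on the drawer's floor, at rest (all of step 3 and value of joint knob below 0.08 rad and value of joint drawer below 0.006 m and linear speed of each of jar1, jar2, jar3, jar4, jar5 below 0.03 m/s); the robot touches nothing.
It fails at once if a bystander is shifted by more than 50 mm (distance of any of brown_bottle, clear_bottle, beaker, wash_bottle, dish, spoon, red_bottle from where it was at the start of the episode above 0.05 m).
It fails at once if a bystander bottle, beaker or dish is knocked over (angle between any of brown_bottle, clear_bottle, beaker, wash_bottle, dish, red_bottle's own z axis and vertical above 0.6 rad).
Of jar1, jar2, jar3, jar4, jar5 only 3 to 5 are there at a start; the rules pass over those that are not, and their reading is None.
At some moment in a run one of jar1, jar2, jar3, jar4, jar5 may be knocked a few centimetres aside while the robot is not near it.
Once in a run the grip may slacken for a moment while it holds something.
It also fails if it takes over 210 s, if anything falls off the work surface, if the arm or the gripper's body presses on something with over 40 N, if the wrist force passes 120 N, or if a joint passes its speed limit or range.

## Working session

There is one attempt and no reset: what is moved stays moved. The work goes in short steps, Python scripts to look and compute and a shell command to move; the robot and the scene stay as the last step left them, time stands still between calls to the robot, and variables do not carry over. Pictures are saved under pics/ and viewed, and the job is handed in when it is done.

```bash
ls; mkdir -p pics; cat > h.py <<'E'
import numpy as np, cv2
from bench import arm
from scipy.spatial.transform import Rotation as Rn
def px2w(name,d,u,v):
    c=arm.camera_params(name);K=np.array(c["mtx"]);R=np.array(c["R"]);t=np.array(c["t"]).ravel()
    z=d[v,u];p=np.linalg.inv(K)@np.array([u,v,1.0])*z
    return R.T@(p-t)
def cloud(name,d):
    c=arm.camera_params(name);K=np.array(c["mtx"]);R=np.array(c["R"]);t=np.array(c["t"]).ravel()
    v,u=np.mgrid[0:d.shape[0],0:d.shape[1]]
    p=np.stack([(u-K[0,2])/K[0,0]*d,(v-K[1,2])/K[1,1]*d,d],-1)
    return (p-t)@R
def proj(name,X):
    c=arm.camera_params(name);K=np.array(c["mtx"]);R=np.array(c["R"]);t=np.array(c["t"]).ravel()
    p=K@(R@np.array(X,float)+t);return p[:2]/p[2]
E
python3 - <<'E'
from h import *
print({k:np.round(v,3) if k!='x' else v for k,v in arm.read_state().items()})
for n in("scene","top"):
    im,d=arm.get_image(n);cv2.imwrite(f"pics/{n}0.png",im);np.save(f"{n}0.npy",d)
    print(n,arm.camera_params(n))
E
```

```text
pics
{'clock': np.float64(0.0), 'joints': array([ 1.394,  0.386,  0.007, -0.   , -1.194, -0.259]), 'joint_vel': array([-0.002, -0.   ,  0.   ,  0.   ,  0.   ,  0.   ]), 'joint_efforts': array([-1.0000e-03, -3.9229e+01,  1.8841e+01,  4.1860e+00, -5.0000e-03,
       -0.0000e+00]), 'position': array([263.698, 566.408, 403.622]), 'ee_rot': array([ 0.976, -0.216, -0.   ,  0.001]), 'contact_force': array([-0.524,  0.523,  0.301]), 'wrist_torque': array([-0.   , -0.026, -0.05 ]), 'gripper_width': np.float64(85.323)}
scene {'mtx': array([[373.41200445,   0.        , 323.98783999],
       [  0.        , 373.41200445, 201.98130417],
       [  0.        ,   0.        ,   1.        ]]), 'R': array([[ 0.68712345,  0.72641166, -0.01369189],
       [ 0.57112995, -0.55169673, -0.60781683],
       [-0.449079  ,  0.40982534, -0.79395922]]), 't': array([-381.27289804, -250.56360641, 1685.5700104 ])}
top {'mtx': array([[420.69743794,   0.        , 318.15419395],
       [  0.        , 420.69743794, 202.12923594],
       [  0.        ,   0.        ,   1.        ]]), 'R': array([[-0.00330714, -0.99993763, -0.01066786],
       [-0.99933092,  0.00369334, -0.03638766],
       [ 0.03642479,  0.01054039, -0.99928081]]), 't': array([   4.38305561,  553.5890372 , 1369.37510027])}
```

View pics/scene0.png

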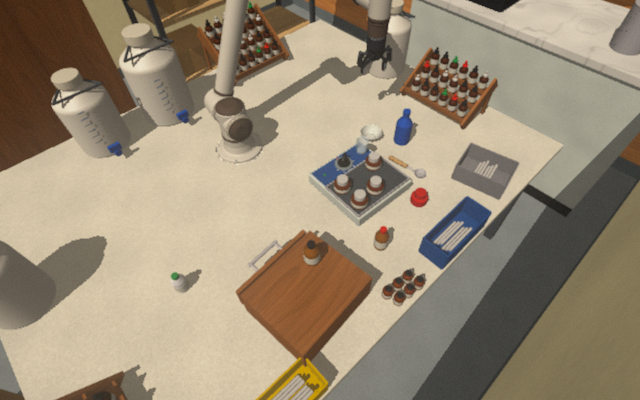

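View pics/top0.png

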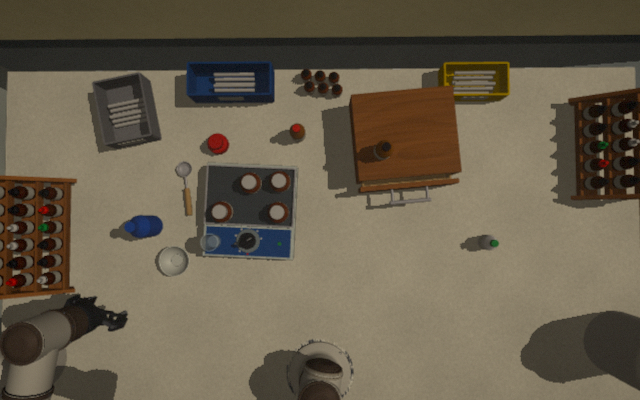

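The scene shows four amber jars with white caps on the warmer plate: top (250,183), (279,182), (220,212), (277,213). The red jar-shaped thing at top (217,144) stands off the warmer and is not meant. I'll enlarge to confirm.

```bash
python3 - <<'E'
import cv2
a=cv2.imread('pics/top0.png');
cv2.imwrite('pics/t_w.png',cv2.resize(a[130:270,180:310],None,fx=4,fy=4,interpolation=cv2.INTER_CUBIC))
cv2.imwrite('pics/t_c.png',cv2.resize(a[80:215,335:475],None,fx=4,fy=4,interpolation=cv2.INTER_CUBIC))
a=cv2.imread('pics/scene0.png');
cv2.imwrite('pics/s_w.png',cv2.resize(a[120:220,300:440],None,fx=5,fy=5,interpolation=cv2.INTER_CUBIC))
E
```

```text
(no output)
```

View pics/t_w.png

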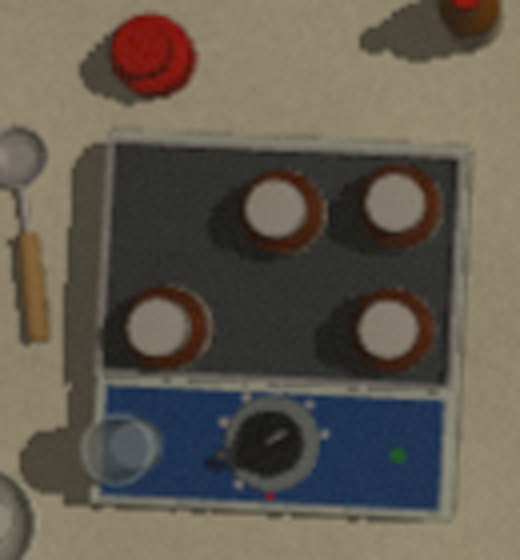

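View pics/t_c.png

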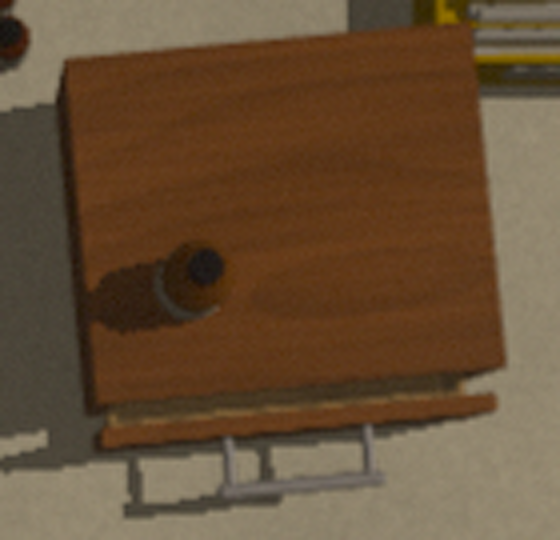

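View pics/s_w.png

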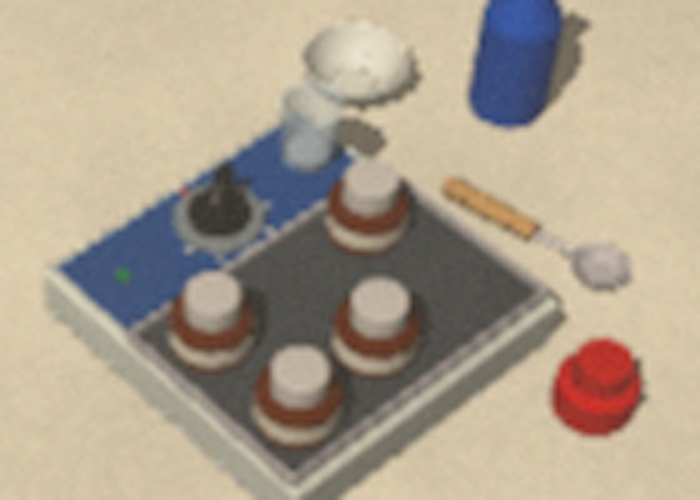

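```bash
python3 - <<'E'
from h import *
for n in("scene","top"):
    a=cv2.imread(f'pics/{n}0.png');d=np.load(f'{n}0.npy');P=cloud(n,d)
    c=(344,160) if n=="scene" else (246,241)
    cr=a[c[1]-20:c[1]+20,c[0]-25:c[0]+25]
    cv2.imwrite(f'pics/k_{n}.png',cv2.resize(cr,None,fx=12,fy=12,interpolation=cv2.INTER_NEAREST))
    sub=P[c[1]-20:c[1]+20,c[0]-25:c[0]+25].reshape(-1,3);
    q=sub[(sub[:,2]>80)&(sub[:,2]<100)]
    print(n,len(q),q[:,:].mean(0)); 
    if n=="top":print(np.round(q))
# jars from top: white caps
a=cv2.imread('pics/top0.png');P=cloud('top',np.load('top0.npy'))
for (u,v) in [(249,183),(278,181),(219,211),(276,212),(217,144)]:
    s=P[v-12:v+13,u-12:u+13].reshape(-1,3); zt=s[:,2].max()
    q=s[s[:,2]>np.median(np.sort(s[:,2])[-20:])-8]
    print(u,v,len(q),np.round((q.max(0)+q.min(0))/2,1),np.round(q.mean(0),1))
def rect(lo,hi,x0,x1,y0,y1,lab):
    m=(P[...,2]>lo)&(P[...,2]<hi)&(P[...,0]>x0)&(P[...,0]<x1)&(P[...,1]>y0)&(P[...,1]<y1)
    q=P[m][:,:2].astype(np.float32); print(lab,len(q),cv2.minAreaRect(q))
c=px2w('top',np.load('top0.npy'),410,120);print('chest',c)
w=px2w('top',np.load('top0.npy'),270,240);print('warmer',w)
rect(105,130,c[0]-250,c[0]+250,c[1]-250,c[1]+250,'chesttop')
rect(40,72,w[0]-150,w[0]+300,w[1]-250,w[1]+250,'warmer')
for uv in [(395,188),(381,197),(415,193),(428,190),(369,202)]:
    print('h',uv,px2w('top',np.load('top0.npy'),*uv))
for uv in [(210,242),(172,262),(145,226),(297,132),(381,150)]:
    print('b',uv,px2w('top',np.load('top0.npy'),*uv))
E
```

```text
scene 144 [452.11562085 281.25200107  90.27296253]
top 87 [437.38667833 231.21154683  92.32619238]
[[493. 304.  83.]
 [493. 299.  90.]
 [493. 296.  89.]
 [493. 293.  90.]
 [493. 292.  82.]
 [493. 289.  82.]
 [490. 304.  83.]
 [490. 300.  87.]
 [490. 297.  86.]
 [447. 212.  93.]
 [447. 209.  91.]
 [447. 206.  92.]
 [444. 214.  96.]
 [444. 212.  94.]
 [444. 209.  93.]
 [444. 205.  97.]
 [443. 204.  84.]
 [441. 220.  96.]
 [441. 218.  90.]
 [441. 215.  92.]
 [441. 211.  95.]
 [441. 208.  96.]
 [441. 204.  99.]
 [441. 203.  90.]
 [440. 201.  80.]
 [438. 224.  95.]
 [438. 221.  93.]
 [438. 217.  95.]
 [438. 214.  96.]
 [438. 211.  95.]
 [438. 209.  92.]
 [438. 206.  93.]
 [438. 202.  96.]
 [435. 230.  94.]
 [435. 227.  96.]
 [435. 223.  99.]
 [435. 221.  93.]
 [435. 217.  96.]
 [435. 215.  93.]
 [435. 211.  96.]
 [435. 209.  92.]
 [434. 207.  86.]
 [432. 236.  92.]
 [432. 233.  92.]
 [432. 229.  97.]
 [432. 228.  91.]
 [432. 224.  95.]
 [432. 221.  91.]
 [432. 217.  96.]
 [432. 215.  93.]
 [432. 212.  93.]
 [429. 238.  98.]
 [429. 236.  96.]
 [429. 233.  96.]
 [429. 231.  91.]
 [429. 227.
[... 1015 characters left out ...]
06), 4.857486248016357)
warmer 6860 ((550.812255859375, 218.25579833984375), (288.41339111328125, 351.4198913574219), 87.14627838134766)
h (395, 188) [ 592.66426027 -233.79634527  101.37301035]
h (381, 197) [ 569.86149643 -204.06507428    5.71767315]
h (415, 193) [ 582.8400272  -316.63947005    1.26662567]
h (428, 190) [ 587.26685858 -338.83216435   83.71785027]
h (369, 202) [ 5.53789784e+02 -1.65232341e+02 -3.85664586e-01]
b (210, 242) [427.08250315 343.74394526  60.62819636]
b (172, 262) [358.81373322 483.01998281   6.28640439]
b (145, 226) [479.31271861 524.61295578 121.57162884]
b (297, 132) [767.07981319  66.05139884 100.0742366 ]
b (381, 150) [ 694.87124647 -179.07782002  194.15122348]
```

View pics/k_top.png

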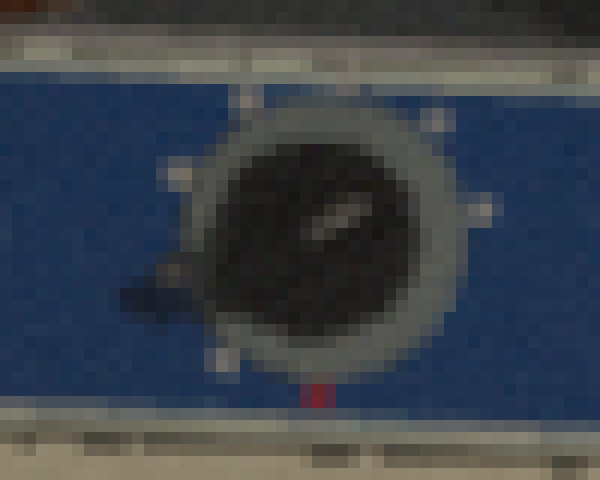

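View pics/k_scene.png

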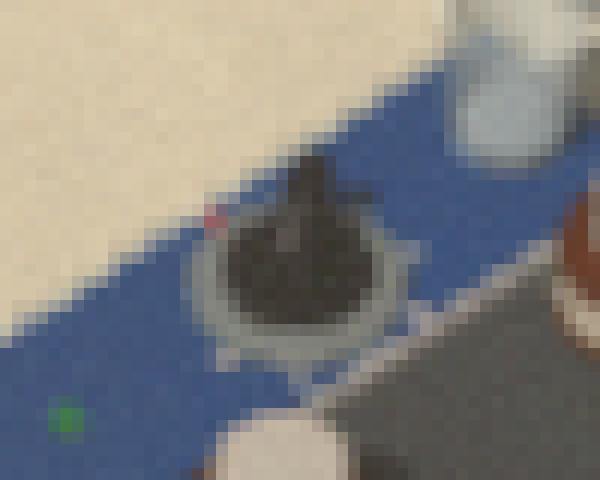

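```bash
cat >> h.py <<'E'
def caps(im,d):
    P=cloud('top',d); b=im.astype(int)
    m=(P[...,2]>95)&(P[...,2]<122)&(P[...,0]>400)&(P[...,0]<700)&(P[...,1]>20)&(P[...,1]<400)
    n,l,s,c=cv2.connectedComponentsWithStats(m.astype(np.uint8))
    out=[]
    for i in range(1,n):
        if s[i,4]>60:
            q=P[l==i]; (cx,cy),r=cv2.minEnclosingCircle(q[:,:2].astype(np.float32))
            out.append((np.round(c[i]),s[i,4],np.round(q.mean(0)),round(cx),round(cy),round(r)))
    return out
E
python3 - <<'E'
from h import *
im=cv2.imread('pics/top0.png');d=np.load('top0.npy');P=cloud('top',d)
for o in caps(im,d):print(*o)
def sel(z0,z1,x0,x1,y0,y1): 
    m=(P[...,2]>z0)&(P[...,2]<z1)&(P[...,0]>x0)&(P[...,0]<x1)&(P[...,1]>y0)&(P[...,1]<y1);return P[m]
q=sel(86,99,405,455,190,260);c=q.mean(0);print('bar',len(q),c,np.round((q.max(0)+q.min(0))/2))
r=cv2.minAreaRect(q[:,:2].astype(np.float32));print(r);
w,v=np.linalg.eigh(np.cov((q-c)[:,:2].T));print(w,v[:,1],np.degrees(np.arctan2(v[1,1],v[0,1])))
q=sel(56,72,405,455,180,270);print('disc',q.mean(0),cv2.minEnclosingCircle(q[:,:2].astype(np.float32)))
q=sel(40,70,380,700,50,370);print('warmer',cv2.minAreaRect(q[:,:2].astype(np.float32)))
q=sel(70,97,540,605,-360,-200);print('handle',len(q));
r=cv2.minAreaRect(q[:,:2].astype(np.float32));print(r)
q=sel(76,92,540,588,-360,-200);print('handle',len(q),cv2.minAreaRect(q[:,:2].astype(np.float32)));
q=sel(92,108,560,640,-450,-100);print('front',len(q),cv2.minAreaRect(q[:,:2].astype(np.float32)));
E
```

```text
[249. 182.] 175 [612. 213. 111.] 613 215 24
[279. 181.] 163 [616. 121. 112.] 617 121 23
[219. 212.] 175 [522. 302. 111.] 521 303 22
[277. 212.] 163 [519. 127. 111.] 520 127 22
[208. 243.] 110 [428. 336. 108.] 430 333 28
bar 71 [430.87274121 224.39546035  93.44178012] [430. 224.  92.]
((430.8008117675781, 225.0675811767578), (13.85107421875, 49.95439147949219), 32.66811752319336)
[ 17.21903952 211.25721025] [-0.54938447  0.83556969] 123.3247950721051
disc [430.11278357 222.28814     62.3441106 ] ((439.1838684082031, 224.19677734375), 45.889305114746094)
warmer ((525.38134765625, 219.53500366210938), (288.3375549316406, 300.5979309082031), 87.12174224853516)
handle 264
((574.2349853515625, -280.585693359375), (59.27907943725586, 154.23297119140625), 0.8709812164306641)
handle 188 ((565.64013671875, -282.64306640625), (128.9501190185547, 43.729331970214844), 89.75713348388672)
front 511 ((601.5516967773438, -275.8382263183594), (69.06159210205078, 308.66729736328125), 1.1018855571746826)
```

```bash
cat >> h.py <<'E'
def go(x,y,z,yaw=None):
    s=arm.read_state();R=Rn.from_quat(s["ee_rot"]).as_matrix();p=np.array(s["position"])
    cy=np.degrees(np.arctan2(R[1,0],R[0,0]))
    dl=R.T@(np.array([x,y,z],float)-p)
    sp=0 if yaw is None else -((yaw-cy+90)%180-90)
    print("t",round(s["clock"],1),"pos",np.round(p),"yaw",round(cy,1),"q1,q6",np.round(np.degrees([s["joints"][0],s["joints"][5]])),"F",np.round(s["contact_force"],1),"w",round(s["gripper_width"],1))
    print(" delta",np.round(dl,1),"spin",round(sp,1))
E
python3 -c "
from h import *
go(431,225,340,-56.7)"
```

```text
t 0.1 pos [264. 566. 404.] yaw -25.0 q1,q6 [ 80. -15.] F [-0.8 -0.3 -0.9] w 85.4
 delta [295.8 238.7  64.2] spin 31.7
```

```bash
python3 -m jog '[[[46,37,10,6],[92,74,20,12],[138,111,30,18],[184,148,40,25],[225,182,49,32]]]' 40; python3 -c "
from h import *
go(431,225,270,-56.7)"
```

```text
clock: 0.72
position: [391.2, 304.3, 354.6]
ee_rot: [0.878, -0.479, 0.0, 0.001]
contact_force: [0.8, -0.4, 0.2]
gripper_width: 40.2
t 0.7 pos [391. 304. 355.] yaw -57.2 q1,q6 [ 57. -24.] F [ 0.8 -0.4  0.2] w 40.2
 delta [88.1  9.3 84.7] spin -0.5
```

```bash
python3 -m jog '[[[44,5,20,0],[88,9,40,0],[88,9,70,0],[88,9,85,0],[88,9,85,0]]]' 40; python3 -c "
from h import *
go(431,225,240,-56.7)
im,d=arm.get_image('scene');cv2.imwrite('pics/s1.png',cv2.resize(im[80:230,290:450],None,fx=5,fy=5)[:600,:800])"
```

```text
clock: 1.35
position: [430.9, 224.8, 268.4]
ee_rot: [0.878, -0.479, -0.001, 0.003]
contact_force: [-1.1, 0.5, -0.6]
gripper_width: 39.6
t 1.4 pos [431. 225. 268.] yaw -57.2 q1,q6 [ 47. -14.] F [-1.1  0.5 -0.6] w 39.6
 delta [-0.2 -0.4 28.4] spin -0.5
```

View pics/s1.png

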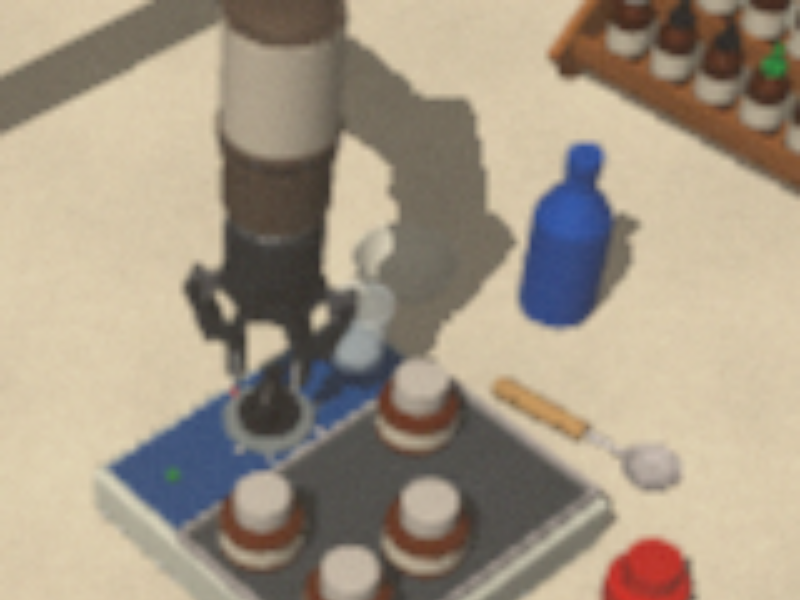

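The open fingers straddle the knob's bar (crop pixel 268,400), so I can go down and close.

```bash
python3 -m jog '[[[0,0,14,0],[0,0,28,0],[0,0,28,0],[0,0,28,0],[0,0,28,0]]]' 40; python3 -m jog '[[[0,0,0,0],[0,0,0,0],[0,0,0,0],[0,0,0,0],[0,0,0,0]]]' 5;  python3 -m jog '[[[0,0,0,-10],[0,0,0,-20],[0,0,0,-30],[0,0,0,-40],[0,0,0,-50]]]'; python3 -c "
from h import *
go(431,225,240)"
```

```text
clock: 2.02
position: [431.3, 225.3, 241.8]
ee_rot: [0.878, -0.479, 0.0, 0.002]
contact_force: [-1.0, -0.6, 0.0]
gripper_width: 40.0
clock: 2.65
position: [431.5, 225.5, 242.3]
ee_rot: [0.878, -0.479, 0.0, 0.001]
contact_force: [0.3, -0.4, 5.6]
gripper_width: 12.8
clock: 3.28
position: [431.7, 225.7, 242.3]
ee_rot: [0.998, -0.06, 0.0, 0.001]
contact_force: [1.1, 0.0, 2.4]
gripper_width: 13.1
t 3.3 pos [432. 226. 242.] yaw -6.9 q1,q6 [47. 36.] F [1.1 0.  2.4] w 13.1
 delta [-0.6  0.8  2.3] spin 0
```

Gripped (13 mm) and turning. I'll continue.

```bash
python3 -m jog '[[[0,0,0,-10],[0,0,0,-20],[0,0,0,-30],[0,0,0,-40],[0,0,0,-50]]]'; python3 -m jog '[[[0,0,0,-10],[0,0,0,-20],[0,0,0,-30],[0,0,0,-40],[0,0,0,-50]]]'; python3 -m jog '[[[0,0,0,-5],[0,0,0,-10],[0,0,0,-10],[0,0,0,-10],[0,0,0,-10]]]' 40; python3 -c "
from h import *
go(431,225,240)"
```

```text
clock: 3.9
position: [431.6, 225.9, 242.3]
ee_rot: [0.929, 0.37, 0.0, 0.0]
contact_force: [-0.9, 1.0, 3.4]
gripper_width: 12.9
clock: 4.53
position: [431.4, 226.0, 242.3]
ee_rot: [0.684, 0.73, 0.0, 0.0]
contact_force: [-1.2, 1.0, 3.3]
gripper_width: 12.6
clock: 5.15
position: [431.3, 225.9, 242.2]
ee_rot: [0.618, 0.786, -0.0, 0.0]
contact_force: [-0.1, -0.2, 0.5]
gripper_width: 40.0
t 5.2 pos [431. 226. 242.] yaw 103.7 q1,q6 [ 47. 147.] F [-0.1 -0.2  0.5] w 40.0
 delta [-0.8 -0.5  2.2] spin 0
```

```bash
python3 -m jog '[[[0,0,-15,0],[0,0,-30,5],[0,0,-40,15],[0,0,-40,25],[0,0,-40,35]]]'; python3 -m jog '[[[0,0,0,10],[0,0,0,20],[0,0,0,30],[0,0,0,40],[0,0,0,50]]]';python3 -m jog '[[[0,0,0,10],[0,0,0,20],[0,0,0,30],[0,0,0,40],[0,0,0,50]]]'; python3 -m jog '[[[0,0,0,10],[0,0,0,20],[0,0,0,30],[0,0,0,40],[0,0,0,50]]]'; python3 -c "
from h import *
go(431,225,241,-82)
im,d=arm.get_image('scene');cv2.imwrite('pics/s2.png',cv2.resize(im[110:200,290:400],None,fx=6,fy=6)[:600,:800])"
```

```text
clock: 5.78
position: [431.2, 225.9, 282.3]
ee_rot: [0.828, 0.561, -0.0, -0.0]
contact_force: [-0.0, -0.4, -0.7]
gripper_width: 40.0
clock: 6.4
position: [431.2, 225.8, 282.3]
ee_rot: [0.988, 0.156, -0.0, -0.0]
contact_force: [1.1, 0.2, 0.4]
gripper_width: 39.8
clock: 7.02
position: [431.1, 225.7, 282.2]
ee_rot: [0.96, -0.279, -0.0, 0.0]
contact_force: [-0.4, -0.6, 0.4]
gripper_width: 39.8
clock: 7.65
position: [431.0, 225.7, 282.1]
ee_rot: [0.75, -0.661, -0.0, 0.0]
contact_force: [0.5, 0.2, -0.4]
gripper_width: 39.8
t 7.7 pos [431. 226. 282.] yaw -82.8 q1,q6 [ 47. -40.] F [ 0.5  0.2 -0.4] w 39.8
 delta [ 0.7  0.1 41.1] spin -0.8
```

View pics/s2.png

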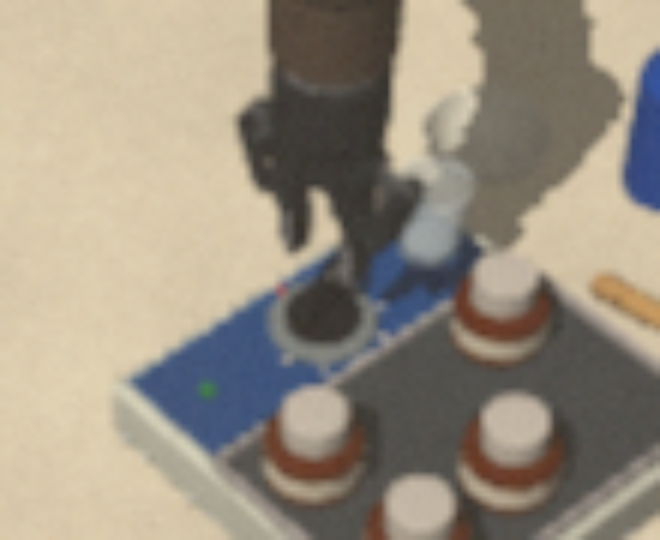

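The fingers are again on each side of the knob's bar (crop 325,290). Regripping.

```bash
python3 -m jog '[[[0,0,20,0],[0,0,41,0],[0,0,41,0],[0,0,41,0],[0,0,41,0]]]' 40; python3 -m jog '[[[0,0,0,0],[0,0,0,0],[0,0,0,0],[0,0,0,0],[0,0,0,0]]]' 5;  python3 -m jog '[[[0,0,0,-10],[0,0,0,-20],[0,0,0,-30],[0,0,0,-40],[0,0,0,-50]]]'; python3 -m jog '[[[0,0,0,-8],[0,0,0,-16],[0,0,0,-22],[0,0,0,-26],[0,0,0,-30]]]'; python3 -c "
from h import *
go(431,225,241)
print(arm.read_state()['wrist_torque'])"
```

```text
clock: 8.32
position: [431.2, 225.9, 242.1]
ee_rot: [0.749, -0.663, -0.0, -0.001]
contact_force: [-0.2, -0.3, -1.1]
gripper_width: 40.7
clock: 8.95
position: [431.1, 225.9, 242.8]
ee_rot: [0.749, -0.662, -0.0, -0.001]
contact_force: [-2.9, -0.2, 6.2]
gripper_width: 13.0
clock: 9.57
position: [430.8, 225.7, 242.9]
ee_rot: [0.96, -0.281, -0.0, -0.0]
contact_force: [-1.3, -0.1, 1.7]
gripper_width: 13.2
clock: 10.2
position: [430.8, 225.5, 242.9]
ee_rot: [1.0, -0.022, -0.0, -0.0]
contact_force: [1.2, -0.4, -0.5]
gripper_width: 12.4
t 10.2 pos [431. 226. 243.] yaw -2.5 q1,q6 [47. 41.] F [ 1.2 -0.4 -0.5] w 12.4
 delta [0.3 0.5 1.9] spin 0
[-0.22634808 -0.05264594 -0.0689636 ]
```

```bash
python3 -m jog '[[[0,0,0,-1],[0,0,0,-2],[0,0,0,-3],[0,0,0,-3],[0,0,0,-3]]]'; python3 -c "
from h import *
go(431,225,241)
print(arm.read_state()['wrist_torque'])"; python3 -m jog '[[[0,0,0,-1],[0,0,0,-2],[0,0,0,-3],[0,0,0,-3],[0,0,0,-3]]]'; python3 -c "
from h import *
go(431,225,241)
print(arm.read_state()['wrist_torque'])"
```

```text
clock: 10.82
position: [430.8, 225.4, 242.9]
ee_rot: [1.0, 0.003, -0.0, -0.0]
contact_force: [-0.2, -0.2, 0.9]
gripper_width: 12.7
t 10.8 pos [431. 225. 243.] yaw 0.4 q1,q6 [47. 44.] F [-0.2 -0.2  0.9] w 12.7
 delta [0.2 0.4 1.9] spin 0
[-0.09157048 -0.11055515 -1.55843747]
clock: 11.45
position: [430.8, 225.5, 243.0]
ee_rot: [1.0, 0.031, 0.0, -0.0]
contact_force: [-0.9, 1.2, 1.2]
gripper_width: 14.9
t 11.4 pos [431. 226. 243.] yaw 3.6 q1,q6 [47. 47.] F [-0.9  1.2  1.2] w 14.9
 delta [0.2 0.5 2. ] spin 0
[ 0.0786516   0.31985012 -0.83250431]
```

```bash
python3 -m jog '[[[0,0,0,0],[0,0,0,0],[0,0,-30,0],[0,0,-70,0],[0,0,-110,0]]]' 40; python3 -c "
from h import *
go(430,20,350,0)"
```

```text
clock: 12.08
position: [430.7, 225.6, 354.1]
ee_rot: [0.999, 0.033, 0.0, 0.001]
contact_force: [-0.1, 0.7, 0.5]
gripper_width: 40.1
t 12.1 pos [431. 226. 354.] yaw 3.8 q1,q6 [47. 47.] F [-0.1  0.7  0.5] w 40.1
 delta [-14.4 205.1   4.3] spin 3.8
```

```bash
python3 -m jog '[[[0,60,0,0],[0,120,0,0],[0,180,0,0],[-14,205,0,0],[-14,205,0,0]]]' 30; python3 - <<'E'
from h import *
im,d=arm.get_image('top');cv2.imwrite('pics/t2.png',im);np.save('t2.npy',d)
cv2.imwrite('pics/t2k.png',cv2.resize(im[215:265,210:290],None,fx=9,fy=9,interpolation=cv2.INTER_NEAREST))
P=cloud('top',d)
def sel(z0,z1,x0,x1,y0,y1): 
    m=(P[...,2]>z0)&(P[...,2]<z1)&(P[...,0]>x0)&(P[...,0]<x1)&(P[...,1]>y0)&(P[...,1]<y1);return P[m]
q=sel(86,99,400,460,190,260);r=cv2.minAreaRect(q[:,:2].astype(np.float32));print('bar',r)
for o in caps(im,d):print(*o)
# chest yaw from top face front edge and rect
q=sel(113,126,570,920,-460,-80);print(cv2.minAreaRect(q[:,:2].astype(np.float32)))
# handle : red channel gray pixels
q=sel(72,96,535,600,-370,-190)
for p in q[::3]:print(np.round(p).astype(int),end=' ')
E
```

```text
clock: 12.7
position: [429.6, 18.6, 354.2]
ee_rot: [0.999, 0.033, -0.0, 0.001]
contact_force: [-0.3, -0.3, 0.0]
gripper_width: 30.3
bar ((430.0526428222656, 223.9308624267578), (13.074835777282715, 46.639278411865234), 88.68350982666016)
[249. 182.] 170 [611. 213. 111.] 611 213 23
[279. 181.] 167 [616. 121. 111.] 615 120 24
[269. 205.] 166 [541. 152. 111.] 540 152 23
[219. 212.] 172 [522. 302. 111.] 522 303 22
[209. 243.] 109 [428. 336. 108.] 429 333 28
((758.7229614257812, -265.7154541015625), (266.03955078125, 311.2173767089844), 4.907207489013672)
[ 599 -232   95] [ 599 -332   89] [ 596 -295   87] [ 597 -307   75] [ 596 -333   95] [ 594 -261   87] [ 594 -272   77] [ 593 -337   91] [ 591 -234   85] [ 590 -335   87] [ 588 -197   81] [ 588 -224   85] [ 587 -334   91] [ 584 -227   89] [ 584 -335   88] [ 581 -226   91] [ 581 -333   93] [ 578 -227   85] [ 578 -334   92] [ 575 -227   86] [ 575 -334   89] [ 572 -227   88] [ 571 -334   90] [ 569 -227   84] [ 568 -334   91] [ 566 -227   87] [ 565 -334   90] [ 563 -227   84] [ 562 -326   86] [ 562 -334   88] [ 562 -344   87] [ 559 -229   91]
[... 184 characters left out ...]
94] [ 556 -291   90] [ 556 -300   89] [ 556 -309   90] [ 556 -319   86] [ 556 -328   89] [ 556 -337   90] [ 556 -346   89] [ 553 -229   93] [ 553 -238   90] [ 553 -248   88] [ 553 -259   93] [ 553 -269   89] [ 553 -279   87] [ 553 -288   90] [ 553 -297   88] [ 553 -305   93] [ 553 -316   87] [ 553 -325   87] [ 553 -333   92] [ 553 -344   86] [ 550 -226   92] [ 550 -234   95] [ 550 -244   92] [ 550 -254   91] [ 550 -262   94] [ 550 -272   90] [ 550 -282   89] [ 550 -291   88] [ 550 -301   86] [ 550 -310   88] [ 547 -218   84] [ 547 -226   88] [ 547 -235   92] [ 547 -245   86] [ 547 -257   91] [ 547 -265   93] [ 547 -276   88] [ 544 -221   85] [ 544 -230   84] [ 544 -238   94] [ 544 -249   80]
```

View pics/t2k.png

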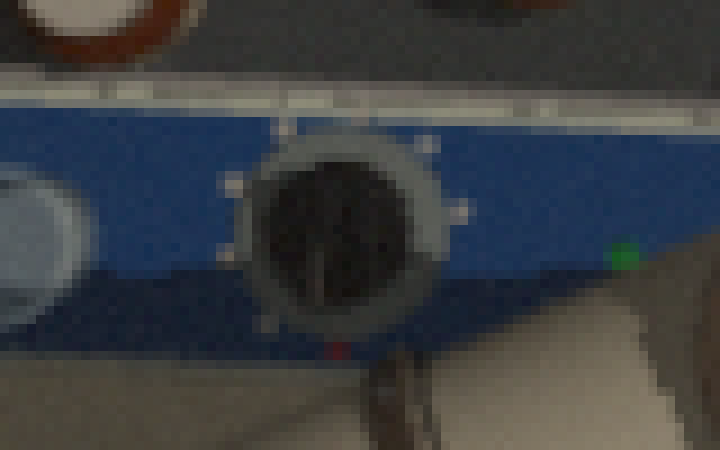

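View pics/t2.png

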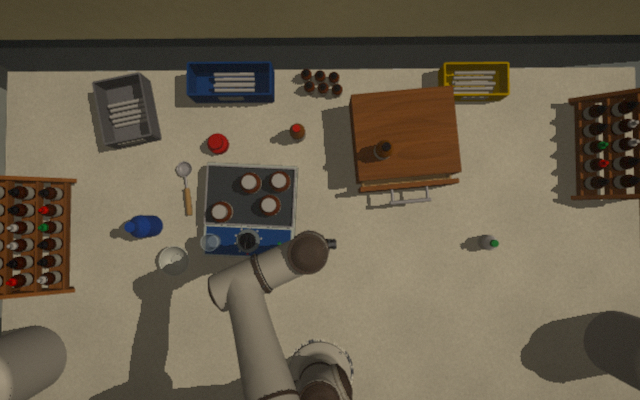

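The pointer now sits at the red dot (crop 335,300 against 338,350) and the bar is along the warmer's x. The warmer's right-front jar has been knocked and is now at (540,152). Next is the handle, centred at about (552,-283).

```bash
python3 -c "
from h import *
go(552,-283,300,-85.1)"
```

```text
t 12.8 pos [430.  20. 354.] yaw 3.9 q1,q6 [24. 69.] F [ 0.5 -0.1  0.6] w 29.4
 delta [101.  310.1  55. ] spin 89.0
```

```bash
python3 -m jog '[[[15,60,0,10],[35,115,0,20],[55,170,0,30],[75,225,0,40],[90,270,0,50]]]' 30; python3 -c "
from h import *
go(552,-283,300,-85.1)"
```

```text
clock: 13.38
position: [540.2, -244.6, 354.5]
ee_rot: [0.92, -0.393, 0.001, 0.001]
contact_force: [-0.0, 0.3, -0.1]
gripper_width: 30.0
t 13.4 pos [ 540. -245.  354.] yaw -46.3 q1,q6 [-9. 52.] F [-0.   0.3 -0.1] w 30.0
 delta [35.7 18.  54.6] spin 38.8
```

```bash
python3 -m jog '[[[10,5,0,10],[20,10,10,20],[36,18,20,30],[36,18,40,39],[36,18,55,39]]]' 30; python3 - <<'E'
from h import *
go(552,-283,239,-85.1)
im,d=arm.get_image('scene');cv2.imwrite('pics/s3.png',cv2.resize(im[190:310,210:350],None,fx=5,fy=5))
E
```

```text
clock: 14.0
position: [553.1, -282.4, 298.2]
ee_rot: [0.737, -0.676, 0.001, 0.001]
contact_force: [0.7, 0.4, 0.3]
gripper_width: 29.6
t 14.0 pos [ 553. -282.  298.] yaw -85.0 q1,q6 [-12.  17.] F [0.7 0.4 0.3] w 29.6
 delta [ 0.4  1.1 59.2] spin 0.1
```

View pics/s3.png

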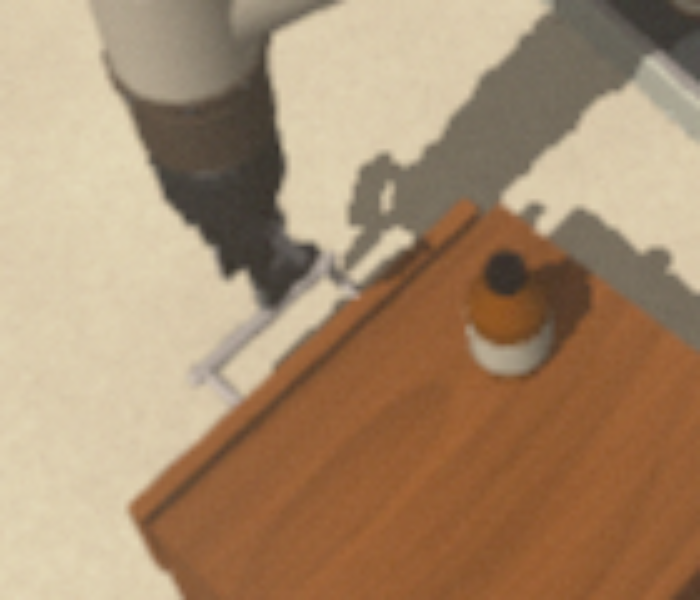

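The gripper is above the handle, with no visible interference. I'll lower and grip.

```bash
python3 -m jog '[[[0,0,15,0],[0,1,30,0],[0,1,45,0],[0,1,59,0],[0,1,59,0]]]' 30; python3 -m jog '[[[0,0,0,0],[0,0,0,0],[0,0,0,0],[0,0,0,0],[0,0,0,0]]]' 4; python3 -c "
from h import *
go(552,-283,239,-85.1)
R=Rn.from_quat(arm.read_state()['ee_rot']).as_matrix();print(R[:,1])"
```

```text
clock: 14.68
position: [550.7, -282.2, 235.6]
ee_rot: [0.737, -0.676, -0.003, 0.002]
contact_force: [1.1, -0.8, 0.3]
gripper_width: 29.9
clock: 15.3
position: [551.2, -282.4, 236.4]
ee_rot: [0.737, -0.676, -0.001, 0.002]
contact_force: [3.1, -1.0, 2.4]
gripper_width: 10.3
t 15.3 pos [ 551. -282.  236.] yaw -85.0 q1,q6 [-12.  17.] F [ 3.1 -1.   2.4] w 10.3
 delta [ 0.7 -0.7 -2.6] spin 0.1
[-0.99618952 -0.08709525  0.00456675]
```

```bash
python3 -m jog '[[[0,8,0,0],[0,20,0,0],[0,35,0,0],[0,50,0,0],[0,65,0,0]]]'; python3 -m jog '[[[0,15,0,0],[0,30,0,0],[0,45,0,0],[0,55,0,0],[0,65,0,0]]]'; python3 -c "
from h import *
go(552,-283,236,-85.1)"
```

```text
clock: 15.92
position: [485.0, -288.1, 236.4]
ee_rot: [0.737, -0.676, -0.002, 0.002]
contact_force: [3.7, -3.1, -3.3]
gripper_width: 10.0
clock: 16.55
position: [419.5, -293.8, 236.4]
ee_rot: [0.737, -0.676, -0.002, 0.002]
contact_force: [3.6, -2.4, -6.6]
gripper_width: 10.1
t 16.6 pos [ 419. -294.  236.] yaw -85.0 q1,q6 [-17.  22.] F [ 3.6 -2.4 -6.6] w 10.1
 delta [   0.7 -133.    -0.4] spin 0.1
```

Opened 132 mm more. I'll edge on towards the stop.

```bash
python3 -m jog '[[[0,5,0,0],[0,10,0,0],[0,14,0,0],[0,17,0,0],[0,20,0,0]]]'; python3 -m jog '[[[0,3,0,0],[0,6,0,0],[0,9,0,0],[0,12,0,0],[0,12,0,0]]]'; python3 -c "
from h import *
go(552,-283,236,-85.1)"
```

```text
clock: 17.18
position: [399.4, -295.6, 236.4]
ee_rot: [0.737, -0.676, -0.002, 0.002]
contact_force: [3.3, -2.0, -7.6]
gripper_width: 9.9
clock: 17.8
position: [390.0, -296.2, 236.5]
ee_rot: [0.737, -0.676, 0.001, -0.0]
contact_force: [11.3, 2.9, -12.3]
gripper_width: 10.0
t 17.8 pos [ 390. -296.  236.] yaw -85.0 q1,q6 [-18.  23.] F [ 11.3   2.9 -12.3] w 10.0
 delta [   0.9 -162.5    0.9] spin 0.1
```

The force rise marks the stop, so the drawer is fully open. Release, lift and look.

```bash
python3 -m jog '[[[0,0,0,0],[0,0,0,0],[0,0,-40,0],[0,0,-80,0],[0,0,-110,0]]]' 35; python3 -m jog '[[[-60,0,0,0],[-120,0,0,0],[-180,0,0,0],[-220,0,0,0],[-220,0,0,0]]]' 60; python3 - <<'E'
from h import *
im,d=arm.get_image('top');cv2.imwrite('pics/t3.png',im);np.save('t3.npy',d)
go(522,302,300)
for o in caps(im,d):print(*o)
P=cloud('top',d)
def sel(z0,z1,x0,x1,y0,y1): 
    m=(P[...,2]>z0)&(P[...,2]<z1)&(P[...,0]>x0)&(P[...,0]<x1)&(P[...,1]>y0)&(P[...,1]<y1);return P[m]
for k in range(5):
    y=-380+40*k
    q=sel(5,35,380,640,y-4,y+4); print(y,'floor x',np.round(np.percentile(q[:,0],[1,99])),'z',q[:,2].mean().round(1)) if len(q) else 0
    q=sel(92,108,380,640,y-4,y+4);print('  front',np.round(np.sort(q[:,0])))
E
```

```text
clock: 18.42
position: [388.7, -296.0, 348.5]
ee_rot: [0.737, -0.676, 0.001, -0.0]
contact_force: [0.8, -0.7, -0.4]
gripper_width: 35.1
clock: 19.05
position: [368.5, -75.4, 348.5]
ee_rot: [0.739, -0.674, 0.001, -0.0]
contact_force: [0.9, -0.5, 0.4]
gripper_width: 60.1
t 19.1 pos [369. -76. 348.] yaw -84.9 q1,q6 [13. -8.] F [-0.5 -0.  -0.5] w 59.7
 delta [-363.2 -186.2   48.1] spin 0
[249. 182.] 170 [611. 213. 111.] 611 214 23
[279. 181.] 163 [616. 121. 111.] 617 122 22
[269. 205.] 166 [542. 152. 111.] 543 152 23
[219. 212.] 171 [522. 302. 111.] 522 304 22
[208. 243.] 109 [428. 336. 107.] 428 334 28
-380 floor x [462. 637.] z 20.5
  front [442. 443. 443. 446. 446. 446. 449. 449. 449. 449. 452. 452. 455. 455.
 455.]
-340 floor x [459. 636.] z 21.2
  front [397. 427. 436. 437. 439. 439. 440. 440. 443. 443. 443. 446. 446. 446.
 449. 449. 452.]
-300 floor x [400. 634.] z 19.8
  front [394. 434. 434. 434. 437. 437. 440. 443. 443. 443. 446. 446.]
-260 floor x [452. 631.] z 20.4
  front [385. 385. 388. 391. 431. 431. 431. 434. 434. 434. 437. 437. 437. 440.
 440. 443. 443. 443.]
-220 floor x [449. 627.] z 20.7
  front [428. 428. 428. 431. 431. 431. 434. 434. 434. 437. 437. 437. 440. 440.
 440.]
```

View pics/t3.png

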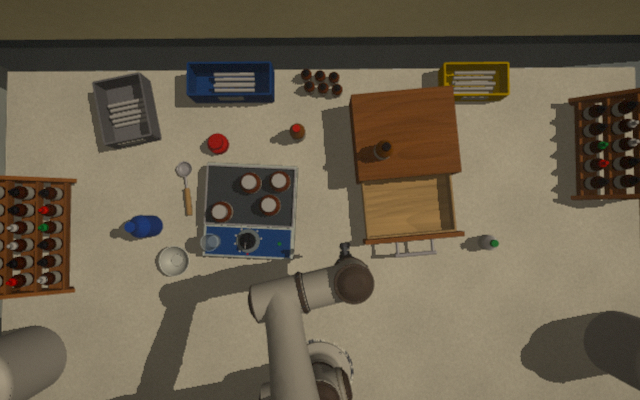

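Drawer floor is visible at top (408,208), and 4 jars remain on the plate. Drawer_in ≈ (482,-288). First jar: left front, (522,303).

```bash
python3 -m jog '[[[-55,-20,0,-10],[-110,-45,0,-20],[-165,-75,0,-30],[-220,-105,0,-40],[-270,-130,0,-50]]]' 60; python3 -c "
from h import *
go(522,303,310,5)"
```

```text
clock: 19.73
position: [475.5, 204.8, 348.0]
ee_rot: [0.955, -0.298, 0.001, 0.001]
contact_force: [0.3, -0.6, 0.4]
gripper_width: 59.9
t 19.7 pos [476. 205. 348.] yaw -34.7 q1,q6 [41. 14.] F [ 0.3 -0.6  0.4] w 59.9
 delta [ -17.7 -107.3   37.7] spin -39.7
```

```bash
python3 -m jog '[[[-9,-50,10,-10],[-18,-107,20,-20],[-18,-107,30,-30],[-18,-107,38,-40],[-18,-107,38,-40]]]' 60; python3 -c "
from h import *
go(522,303,262,5)"
```

```text
clock: 20.35
position: [522.3, 301.4, 308.5]
ee_rot: [0.999, 0.045, -0.001, 0.003]
contact_force: [-0.5, 1.0, -1.0]
gripper_width: 59.9
t 20.4 pos [522. 301. 308.] yaw 5.1 q1,q6 [45. 50.] F [-0.5  1.  -1. ] w 59.9
 delta [-0.1 -1.8 46.5] spin 0.1
```

```bash
python3 -m jog '[[[0,-2,15,0],[0,-2,30,0],[0,-2,40,0],[0,-2,46,0],[0,-2,46,0]]]' 60; python3 -m jog '[[[0,0,0,0],[0,0,0,0],[0,0,0,0],[0,0,0,0],[0,0,0,0]]]' 30; python3 -c "
from h import *
go(574,-330,262,5)"
```

```text
clock: 20.98
position: [522.0, 303.2, 262.0]
ee_rot: [0.999, 0.045, -0.001, 0.003]
contact_force: [0.7, -0.3, -0.7]
gripper_width: 59.9
clock: 21.6
position: [522.3, 303.6, 262.9]
ee_rot: [0.999, 0.045, -0.0, 0.002]
contact_force: [-0.9, 1.1, 5.4]
gripper_width: 42.5
t 21.6 pos [522. 304. 263.] yaw 5.1 q1,q6 [46. 49.] F [-0.9  1.1  5.4] w 42.5
 delta [ -5.1 635.7   4. ] spin 0.1
```

```bash
python3 -m jog '[[[0,0,-25,0],[0,0,-57,0],[0,25,-60,0],[0,65,-60,0],[0,110,-60,0]]]'; python3 -m jog '[[[0,50,0,0],[0,100,0,0],[0,150,0,0],[0,200,0,0],[0,250,0,0]]]'; python3 -c "
from h import *
go(574,-330.6,320,5)"
```

```text
clock: 22.22
position: [531.2, 192.1, 321.5]
ee_rot: [0.999, 0.045, -0.002, 0.003]
contact_force: [0.9, -0.5, -1.2]
gripper_width: 42.2
clock: 22.85
position: [552.1, -59.5, 321.1]
ee_rot: [0.999, 0.044, -0.004, 0.003]
contact_force: [0.7, 0.7, -0.9]
gripper_width: 42.0
t 22.9 pos [552. -59. 321.] yaw 5.0 q1,q6 [11. 84.] F [ 0.7  0.7 -0.9] w 42.0
 delta [ -2.  272.    2.7] spin 0.0
```

```bash
python3 -m jog '[[[0,55,0,0],[0,110,0,0],[0,165,0,0],[-2,220,0,0],[-2,272,0,0]]]'; python3 - <<'E'
from h import *
go(574,-330.6,231,5)
im,d=arm.get_image('scene');cv2.imwrite('pics/s4.png',cv2.resize(im[170:330,180:380],None,fx=4,fy=4))
E
```

```text
clock: 23.48
position: [572.2, -333.0, 320.3]
ee_rot: [0.999, 0.043, -0.006, 0.002]
contact_force: [0.6, 0.0, -1.7]
gripper_width: 42.1
t 23.5 pos [ 572. -333.  320.] yaw 4.9 q1,q6 [-16. 111.] F [ 0.6  0.  -1.7] w 42.1
 delta [ 3.1 -2.5 89.2] spin -0.1
```

View pics/s4.png

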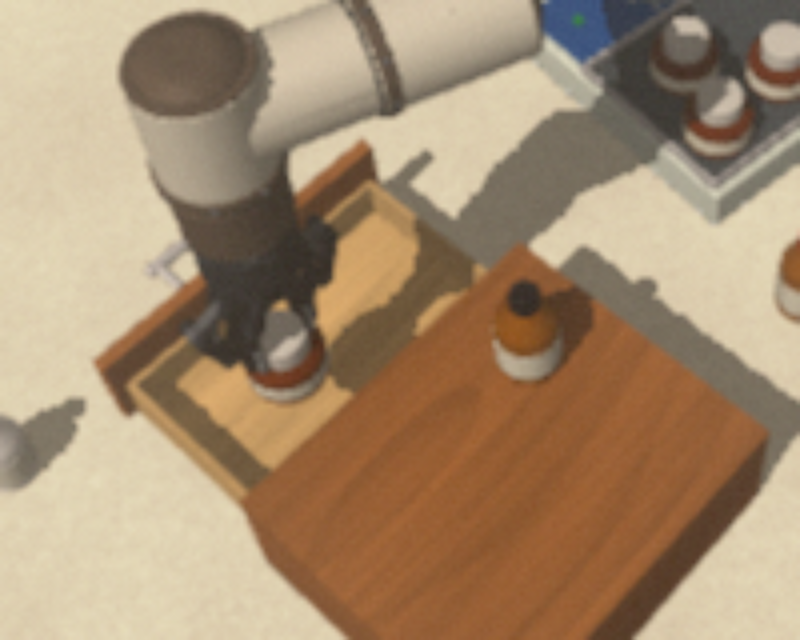

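The jar hangs upright in the gripper above the drawer's right-back slot (crop 285,360). Lowering.

```bash
python3 -m jog '[[[3,-2,25,0],[3,-2,50,0],[3,-2,70,0],[3,-2,82,0],[3,-2,86,0]]]'; python3 -m jog '[[[0,0,1,0],[0,0,2,0],[0,0,3,0],[0,0,4,0],[0,0,4,0]]]';python3 -c "
from h import *
go(574,-330.6,230,5)"
```

```text
clock: 24.15
position: [573.3, -336.8, 232.4]
ee_rot: [0.999, 0.041, -0.007, 0.003]
contact_force: [-0.8, -0.7, -2.1]
gripper_width: 42.0
clock: 24.78
position: [573.3, -336.8, 230.1]
ee_rot: [0.999, 0.041, -0.007, 0.003]
contact_force: [-2.4, 0.7, 4.7]
gripper_width: 41.9
t 24.8 pos [ 573. -337.  230.] yaw 4.7 q1,q6 [-16. 111.] F [-2.4  0.7  4.7] w 41.9
 delta [ 1.2 -6.2  0. ] spin -0.3
```

```bash
python3 -m jog '[[[0,0,0,0],[0,0,0,0],[0,0,0,0],[0,0,-25,0],[0,0,-60,0]]]' 60; python3 -m jog '[[[0,-10,-35,0],[0,-55,-70,0],[0,-115,-80,0],[0,-170,-80,0],[0,-230,-80,0]]]' 60; python3 - <<'E'
from h import *
im,d=arm.get_image('top');cv2.imwrite('pics/t4.png',cv2.resize(im[130:270,190:480],None,fx=2.7,fy=2.7))
for o in caps(im,d):print(*o)
go(542,152,330,5)
E
```

```text
clock: 25.4
position: [573.9, -336.3, 289.2]
ee_rot: [0.999, 0.041, -0.008, 0.003]
contact_force: [0.1, 0.9, -0.1]
gripper_width: 59.6
clock: 26.02
position: [556.0, -105.1, 368.4]
ee_rot: [0.999, 0.041, -0.008, 0.003]
contact_force: [1.1, 0.1, 0.0]
gripper_width: 60.2
[249. 182.] 175 [611. 213. 111.] 612 213 23
[278. 178.] 89 [624. 122. 112.] 618 122 21
[209. 243.] 107 [428. 335. 107.] 430 334 28
t 26.1 pos [ 555. -100.  368.] yaw 5.0 q1,q6 [ 6. 89.] F [-2.7  2.9 -1.3] w 60.2
 delta [   9.1 -252.2   37.6] spin -0.0
```

View pics/t4.png

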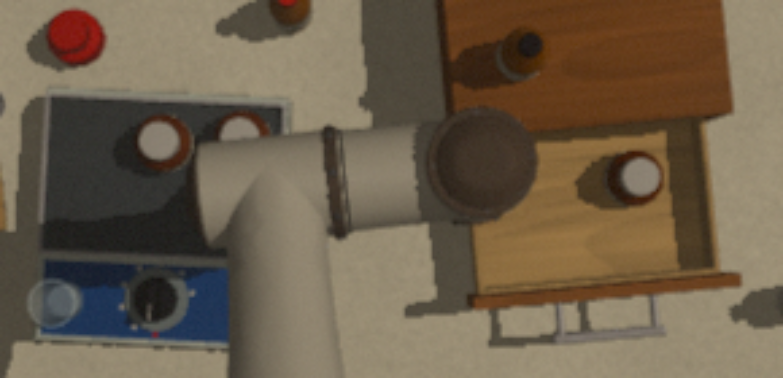

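The first jar stands upright in the drawer (crop 636,178). Next the jar at (612,213), clearly visible.

```bash
python3 -m jog '[[[10,-60,0,0],[20,-120,0,0],[28,-180,0,0],[35,-240,0,0],[40,-290,0,0]]]' 60; python3 -c "
from h import *
go(612,213.5,300,5)"
```

```text
clock: 26.7
position: [569.9, 194.8, 367.0]
ee_rot: [0.999, 0.044, -0.008, 0.001]
contact_force: [0.3, -0.1, 0.6]
gripper_width: 60.1
t 26.7 pos [570. 195. 367.] yaw 5.0 q1,q6 [34. 61.] F [ 0.3 -0.1  0.6] w 60.1
 delta [ 44.6 -15.1  66.3] spin 0.0
```

```bash
python3 -m jog '[[[20,-8,0,0],[45,-15,10,0],[45,-15,30,0],[45,-15,55,0],[45,-15,66,0]]]' 60; python3 -c "
from h import *
go(612,213.5,262,5)"
```

```text
clock: 27.32
position: [612.1, 213.3, 298.4]
ee_rot: [0.999, 0.044, -0.009, 0.002]
contact_force: [0.0, 0.4, -0.0]
gripper_width: 60.2
t 27.3 pos [612. 213. 298.] yaw 5.0 q1,q6 [33. 62.] F [ 0.   0.4 -0. ] w 60.2
 delta [ 0.5 -0.3 36.4] spin 0.0
```

```bash
sed -i 's/    dl=R.T@(np.array(\[x,y,z\],float)-p)/    dl=R.T@(np.array([x,y,z-155.0],float)-(p+155*R[:,2]))/' h.py; python3 -c "
from h import *
go(612,213.5,262,5)"
python3 -m jog '[[[3,0,12,0],[3,0,24,0],[3,0,34,0],[3,0,36,0],[3,0,36,0]]]' 60; python3 -m jog '[[[0,0,0,0],[0,0,0,0],[0,0,0,0],[0,0,0,0],[0,0,0,0]]]' 30; python3 -c "
from h import *
go(565.3,-231,262,5)"
```

```text
t 27.3 pos [612. 213. 298.] yaw 5.0 q1,q6 [33. 62.] F [ 0.   0.4 -0. ] w 60.2
 delta [ 3.4 -0.9 36.3] spin 0.0
clock: 27.95
position: [614.6, 213.4, 262.5]
ee_rot: [0.999, 0.044, -0.009, 0.002]
contact_force: [-0.5, 0.7, 0.9]
gripper_width: 60.0
clock: 28.58
position: [614.9, 213.6, 263.6]
ee_rot: [0.999, 0.044, -0.008, 0.002]
contact_force: [-1.2, -0.4, 5.6]
gripper_width: 42.2
t 28.6 pos [615. 214. 264.] yaw 5.1 q1,q6 [33. 62.] F [-1.2 -0.4  5.6] w 42.2
 delta [-86.  438.1   4.3] spin 0.1
```

```bash
python3 -m jog '[[[0,0,-30,0],[0,0,-70,0],[-10,20,-78,0],[-25,60,-78,0],[-40,110,-78,0]]]'; python3 -m jog '[[[-10,50,0,0],[-20,100,0,0],[-30,150,0,0],[-40,200,0,0],[-44,250,0,0]]]'; python3 -c "
from h import *
go(565.3,-231,320,5)"
```

```text
clock: 29.2
position: [584.3, 99.3, 340.4]
ee_rot: [0.999, 0.044, -0.01, 0.002]
contact_force: [0.7, -0.8, -2.1]
gripper_width: 41.9
clock: 29.82
position: [560.5, -155.6, 340.1]
ee_rot: [0.999, 0.044, -0.012, 0.001]
contact_force: [0.7, 0.3, -1.8]
gripper_width: 42.2
t 29.8 pos [ 561. -156.  340.] yaw 5.0 q1,q6 [ 0. 94.] F [ 0.7  0.3 -1.8] w 42.2
 delta [ 2.6 75.2 20.3] spin 0.0
```

```bash
python3 -m jog '[[[3,40,5,0],[3,75,20,0],[3,75,45,0],[3,75,75,0],[3,75,100,0]]]'; python3 -c "
from h import *
go(565.3,-231,231,5)"
```

```text
clock: 30.45
position: [565.3, -230.9, 237.0]
ee_rot: [0.999, 0.043, -0.015, 0.0]
contact_force: [1.2, -0.3, -2.6]
gripper_width: 41.6
t 30.4 pos [ 565. -231.  237.] yaw 4.9 q1,q6 [ -7. 102.] F [ 1.2 -0.3 -2.6] w 41.6
 delta [4.8 0.2 5.9] spin -0.1
```

```bash
python3 -m jog '[[[2,0,3,0],[2,0,5,0],[2,0,7,0],[2,0,8,0],[2,0,8,0]]]'; python3 -m jog '[[[0,0,0,0],[0,0,0,0],[0,0,0,0],[0,0,-25,0],[0,0,-60,0]]]' 60; python3 -c "
from h import *
go(565.3,-231,231,5)"
```

```text
clock: 31.08
position: [567.2, -230.9, 230.7]
ee_rot: [0.999, 0.043, -0.014, 0.001]
contact_force: [-3.3, -0.0, 4.9]
gripper_width: 42.5
clock: 31.7
position: [568.7, -230.6, 290.0]
ee_rot: [0.999, 0.043, -0.016, 0.0]
contact_force: [0.8, 0.1, -0.0]
gripper_width: 59.7
t 31.7 pos [ 569. -231.  290.] yaw 4.9 q1,q6 [ -7. 102.] F [ 0.8  0.1 -0. ] w 59.7
 delta [ 3.3  0.2 59. ] spin -0.1
```

```bash
python3 -m jog '[[[-10,-15,-40,0],[-40,-50,-60,0],[-80,-90,-60,0],[-120,-130,-60,0],[-150,-160,-60,0]]]' 60; python3 - <<'E'
from h import *
im,d=arm.get_image('top');cv2.imwrite('pics/t5.png',cv2.resize(im[130:270,190:480],None,fx=2.7,fy=2.7))
for o in caps(im,d):print(*o)
im,d=arm.get_image('scene');cv2.imwrite('pics/s5.png',cv2.resize(im[130:330,210:430],None,fx=3,fy=3))
go(542,152,330,5)
E
```

```text
clock: 32.33
position: [405.7, -83.1, 354.8]
ee_rot: [0.999, 0.043, -0.016, 0.0]
contact_force: [-0.6, 0.4, 0.5]
gripper_width: 60.1
[279. 181.] 167 [616. 121. 111.] 616 123 24
[269. 205.] 165 [542. 152. 111.] 542 153 22
[209. 243.] 114 [428. 336. 107.] 429 334 28
t 32.4 pos [404. -83. 355.] yaw 5.1 q1,q6 [11. 84.] F [0.5 0.2 1. ] w 60.2
 delta [ 163.4 -221.5   20.2] spin 0.1
```

View pics/t5.png

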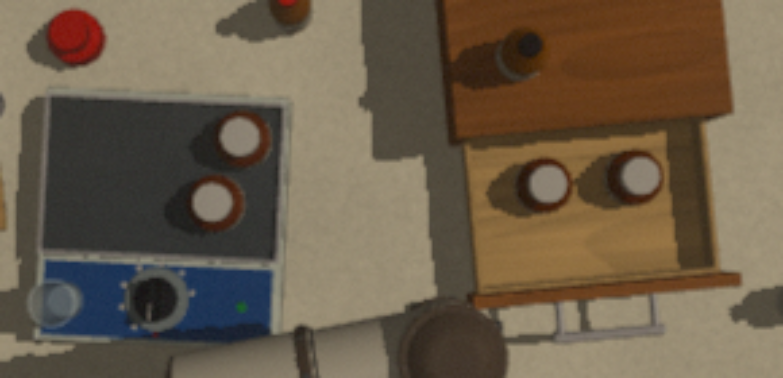

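View pics/s5.png

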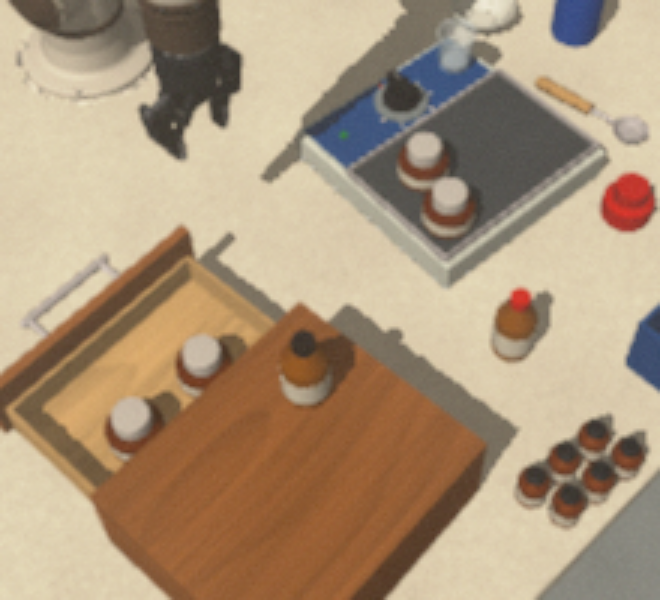

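Two jars stand upright in the drawer (crop 545,183 and 636,176); two are left on the plate. Next is (542,152).

```bash
python3 -m jog '[[[40,-55,0,0],[80,-110,0,0],[120,-165,5,0],[163,-221,20,0],[163,-221,35,0]]]' 60; python3 -c "
from h import *
go(542,152.5,262,5)"
```

```text
clock: 33.05
position: [548.3, 154.6, 314.7]
ee_rot: [0.999, 0.045, -0.014, -0.0]
contact_force: [-0.1, -0.8, -0.3]
gripper_width: 60.2
t 33.0 pos [548. 155. 315.] yaw 5.2 q1,q6 [32. 64.] F [-0.1 -0.8 -0.3] w 60.2
 delta [-0.5  2.  52.8] spin 0.2
```

```bash
python3 -m jog '[[[0,2,15,0],[0,2,30,0],[0,2,44,0],[0,2,52,0],[0,2,52,0]]]' 60; python3 -m jog '[[[0,0,0,0],[0,0,0,0],[0,0,0,0],[0,0,0,0],[0,0,0,0]]]' 30; python3 -m jog '[[[0,0,-30,0],[0,0,-60,0],[-10,20,-60,0],[-25,60,-60,0],[-40,110,-60,0]]]'; python3 -c "
from h import *
go(494.3,-337.6,320,5)"
```

```text
clock: 33.67
position: [546.8, 152.1, 262.4]
ee_rot: [0.999, 0.045, -0.015, -0.0]
contact_force: [0.3, -1.2, -0.5]
gripper_width: 60.0
clock: 34.3
position: [547.2, 152.2, 263.6]
ee_rot: [0.999, 0.045, -0.014, -0.001]
contact_force: [-0.5, -0.5, 6.0]
gripper_width: 41.8
clock: 34.92
position: [517.1, 37.5, 322.4]
ee_rot: [0.999, 0.046, -0.016, -0.0]
contact_force: [1.8, -0.1, -2.5]
gripper_width: 42.2
t 34.9 pos [517.  37. 322.] yaw 5.2 q1,q6 [22. 74.] F [ 1.8 -0.1 -2.5] w 42.2
 delta [-51.9 371.8   3.3] spin 0.2
```

```bash
python3 -m jog '[[[-10,50,0,0],[-20,100,0,0],[-30,150,0,0],[-40,205,0,0],[-50,260,0,0]]]'; python3 -m jog '[[[-1,50,0,0],[-2,105,0,0],[-2,112,20,0],[-2,112,50,0],[-2,112,80,0]]]'; python3 -c "
from h import *
go(494.3,-337.6,231,5)"
```

```text
clock: 35.55
position: [488.9, -227.9, 321.4]
ee_rot: [0.999, 0.045, -0.018, -0.001]
contact_force: [0.6, -0.6, -1.8]
gripper_width: 41.9
clock: 36.17
position: [501.7, -341.1, 248.9]
ee_rot: [0.999, 0.047, -0.003, 0.006]
contact_force: [26.8, 13.3, 36.0]
gripper_width: 42.3
t 36.2 pos [ 502. -341.  249.] yaw 5.4 q1,q6 [-19. 113.] F [26.8 13.3 36. ] w 42.3
 delta [-6.  -6.  17.8] spin 0.4
```

Unexpected contact (36 N up). I'll back off at once and look.

```bash
python3 -m jog '[[[0,0,-10,0],[0,0,-20,0],[0,0,-30,0],[0,0,-40,0],[0,0,-40,0]]]'; python3 - <<'E'
from h import *
go(494.3,-337.6,231,5)
im,d=arm.get_image('scene');cv2.imwrite('pics/s6.png',cv2.resize(im[190:320,190:350],None,fx=4.9,fy=4.6))
im,d=arm.get_image('top');cv2.imwrite('pics/t6.png',cv2.resize(im[130:270,330:500],None,fx=4.2,fy=4.2))
E
```

```text
clock: 36.8
position: [501.1, -340.8, 289.5]
ee_rot: [0.999, 0.047, -0.004, 0.005]
contact_force: [0.2, 0.2, -2.8]
gripper_width: 42.1
t 36.8 pos [ 501. -341.  289.] yaw 5.3 q1,q6 [-19. 114.] F [ 0.2  0.2 -2.8] w 42.1
 delta [-4.8 -6.  58.4] spin 0.3
```

View pics/s6.png

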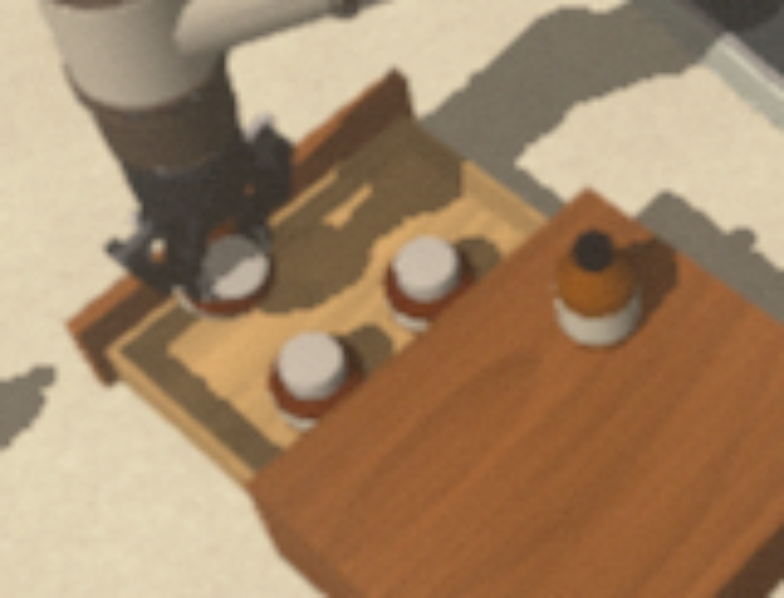

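View pics/t6.png

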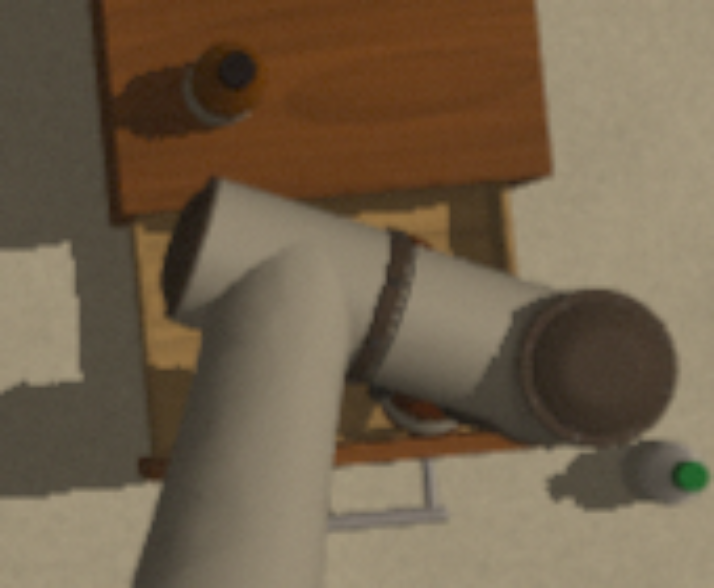

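```bash
python3 - <<'E'
from h import *
im,d=arm.get_image('scene');P=cloud('scene',d);np.save('s6.npy',d);cv2.imwrite('pics/s6full.png',im)
# crop coords->full
for cx,cy in [(237,262),(250,250),(225,270),(255,285),(235,305),(215,300),(260,270),(428,262),(400,75),(95,330),(310,360)]:
    u=int(190+cx/4.9);v=int(190+cy/4.6)
    print((cx,cy),(u,v),np.round(P[v,u]),im[v,u])
cv2.imwrite('pics/s6z.png',cv2.resize(im[222:265,200:262],None,fx=12,fy=12,interpolation=cv2.INTER_CUBIC))
E
```

```text
(237, 262) (238, 246) [ 510. -338.  139.] [ 94 103 112]
(250, 250) (241, 244) [ 507. -325.  134.] [ 92 104 115]
(225, 270) (235, 248) [ 510. -349.  140.] [ 94 106 112]
(255, 285) (242, 251) [ 527. -337.  127.] [146 163 178]
(235, 305) (237, 256) [ 517. -355.  104.] [ 43  60 104]
(215, 300) (233, 255) [ 511. -364.  114.] [60 72 98]
(260, 270) (243, 248) [ 520. -328.  128.] [158 175 189]
(428, 262) (277, 246) [ 565. -229.   79.] [165 184 199]
(400, 75) (271, 206) [ 431. -145.  100.] [ 73  90 116]
(95, 330) (209, 261) [ 459. -430.   90.] [55 73 95]
(310, 360) (253, 268) [ 576. -339.   81.] [167 187 201]
```

View pics/s6z.png

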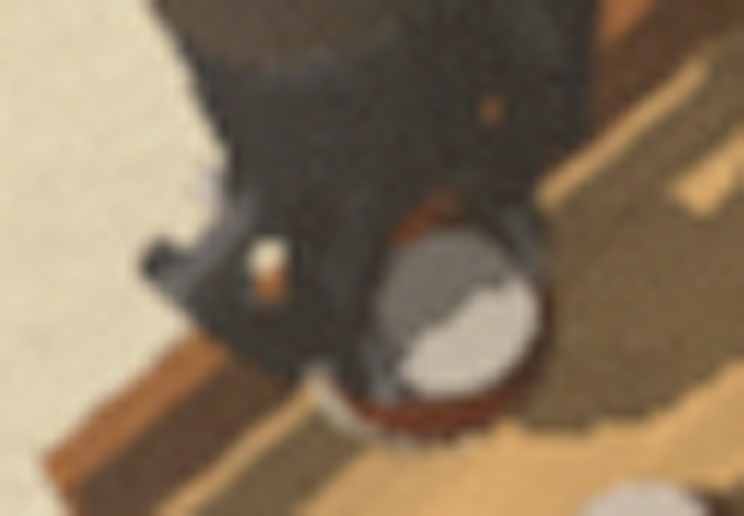

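The jar has pitched about 30° in the jaws. Its near edge caught the drawer's front wall (in the crop the body ring is concentric with the cap at (460,310)). The other jars are fine. I'll move it to a clear spot farther from the wall, (518,-290), and press it down gently so it rights itself.

```bash
python3 -c "
from h import *
go(518.3,-290.4,300,5)"
```

```text
t 37.0 pos [ 501. -341.  288.] yaw 5.3 q1,q6 [-19. 114.] F [ 0.6 -0.7 -1.5] w 41.7
 delta [ 23.  -49.8 -12.4] spin 0.3
```

```bash
python3 -m jog '[[[5,-5,-12,0],[12,-20,-12,0],[18,-35,-12,0],[23,-50,-12,0],[23,-50,-12,0]]]'; python3 - <<'E'
from h import *
go(518.3,-290.4,240,5)
im,d=arm.get_image('scene');cv2.imwrite('pics/s7.png',cv2.resize(im[205:280,200:300],None,fx=7,fy=7,interpolation=cv2.INTER_CUBIC))
E
```

```text
clock: 37.58
position: [519.8, -287.0, 299.5]
ee_rot: [0.999, 0.048, -0.004, 0.005]
contact_force: [0.1, 0.2, -2.6]
gripper_width: 42.0
t 37.6 pos [ 520. -287.  300.] yaw 5.5 q1,q6 [-13. 108.] F [ 0.1  0.2 -2.6] w 42.0
 delta [ 0.   1.2 59.5] spin 0.5
```

View pics/s7.png

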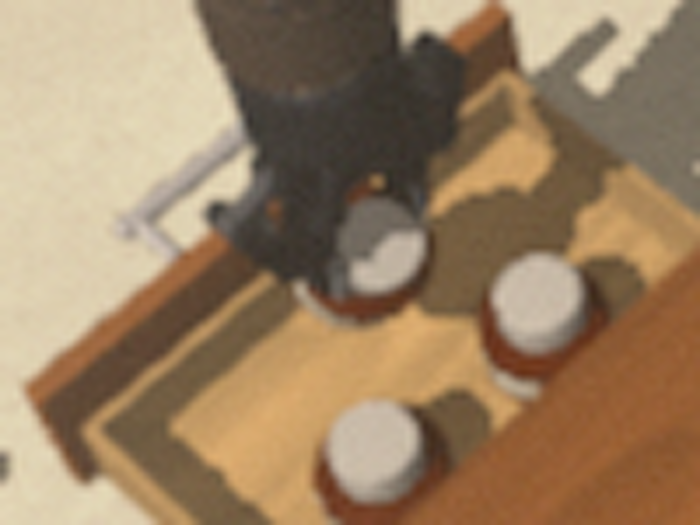

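The pitched jar hangs clear of wall and neighbours. Lowering slowly.

```bash
python3 -m jog '[[[0,1,15,0],[0,1,30,0],[0,1,42,0],[0,1,50,0],[0,1,50,0]]]'; python3 -m jog '[[[0,0,2,0],[0,0,4,0],[0,0,6,0],[0,0,8,0],[0,0,8,0]]]'; python3 -m jog '[[[0,0,1,0],[0,0,2,0],[0,0,3,0],[0,0,4,0],[0,0,4,0]]]'; python3 -c "
from h import *
go(518.3,-290.4,232,5)"
```

```text
clock: 38.25
position: [519.2, -289.2, 248.6]
ee_rot: [0.999, 0.047, -0.005, 0.005]
contact_force: [0.2, -0.2, -2.0]
gripper_width: 42.1
clock: 38.88
position: [519.1, -289.3, 240.5]
ee_rot: [0.999, 0.047, -0.005, 0.005]
contact_force: [-0.8, -0.0, -3.0]
gripper_width: 41.8
clock: 39.5
position: [519.5, -289.2, 239.4]
ee_rot: [0.999, 0.048, -0.004, 0.005]
contact_force: [-2.7, 2.9, 12.5]
gripper_width: 42.1
t 39.5 pos [ 520. -289.  239.] yaw 5.5 q1,q6 [-13. 108.] F [-2.7  2.9 12.5] w 42.1
 delta [ 0.1 -0.6  7.4] spin 0.5
```

```bash
python3 -m jog '[[[0,0,0,0],[0,0,0,0],[0,0,0,0],[0,0,0,0],[0,0,0,0]]]' 52; python3 - <<'E'
from h import *
go(518.3,-290.4,232,5)
im,d=arm.get_image('scene');cv2.imwrite('pics/s8.png',cv2.resize(im[205:280,200:300],None,fx=7,fy=7,interpolation=cv2.INTER_CUBIC))
E
```

```text
clock: 40.12
position: [519.5, -289.2, 239.1]
ee_rot: [0.999, 0.048, -0.004, 0.005]
contact_force: [0.1, 0.4, 0.2]
gripper_width: 52.0
t 40.1 pos [ 520. -289.  239.] yaw 5.5 q1,q6 [-13. 108.] F [0.1 0.4 0.2] w 52.0
 delta [ 0.2 -0.6  7.1] spin 0.5
```

View pics/s8.png

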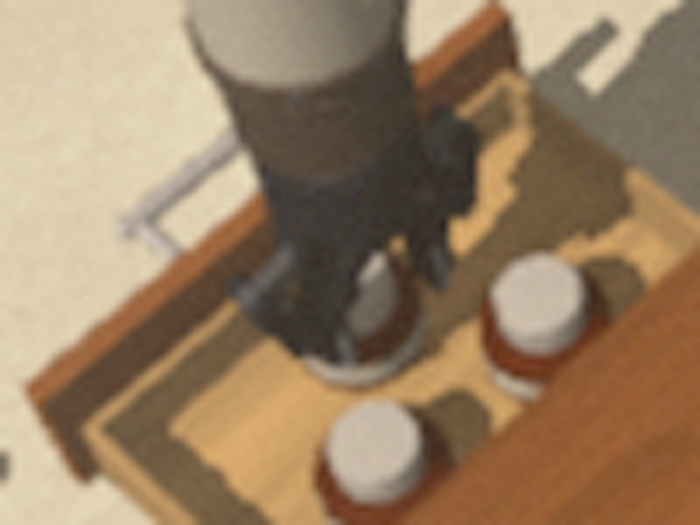

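The jar now looks upright under the gripper (crop 375,330). I'll lift away and look from above.

```bash
python3 -m jog '[[[0,0,-15,0],[0,0,-40,0],[0,0,-80,0],[0,0,-110,0],[0,-30,-110,0]]]' 60;  python3 -m jog '[[[-15,-60,0,0],[-30,-120,0,0],[-50,-180,0,0],[-50,-220,0,0],[-50,-220,0,0]]]'; python3 - <<'E'
from h import *
im,d=arm.get_image('top');cv2.imwrite('pics/t7.png',cv2.resize(im[130:270,190:480],None,fx=2.7,fy=2.7))
np.save('t7.npy',d)
for o in caps(im,d):print(*o)
P=cloud('top',d)
m=(P[...,2]>68)&(P[...,2]<86)&(P[...,0]>455)&(P[...,0]<610)&(P[...,1]>-425)&(P[...,1]<-160)
n,l,s,c=cv2.connectedComponentsWithStats(m.astype(np.uint8))
for i in range(1,n):
    if s[i,4]>40:
        q=P[l==i];print('in drawer',np.round(c[i]),s[i,4],np.round(q.mean(0)),q[:,2].std().round(1))
go(616,122,340,5)
E
```

```text
clock: 40.8
position: [518.2, -259.1, 353.2]
ee_rot: [0.999, 0.047, -0.0, 0.007]
contact_force: [0.4, 1.4, -0.2]
gripper_width: 59.9
clock: 41.42
position: [447.4, -42.8, 351.7]
ee_rot: [0.999, 0.049, 0.001, 0.007]
contact_force: [0.6, -0.2, 0.3]
gripper_width: 60.7
[279. 181.] 169 [615. 121. 111.] 613 122 25
[209. 243.] 107 [428. 336. 108.] 430 334 28
in drawer [427. 195.] 163 [ 571. -337.   78.] 2.7
in drawer [393. 198.] 156 [ 562. -230.   79.] 3.0
in drawer [413. 222.] 162 [ 490. -293.   78.] 2.9
t 41.5 pos [448. -44. 351.] yaw 5.5 q1,q6 [15. 80.] F [ 1.1  0.3 -0.1] w 60.2
 delta [ 183.3 -151.1    9.6] spin 0.5
```

View pics/t7.png

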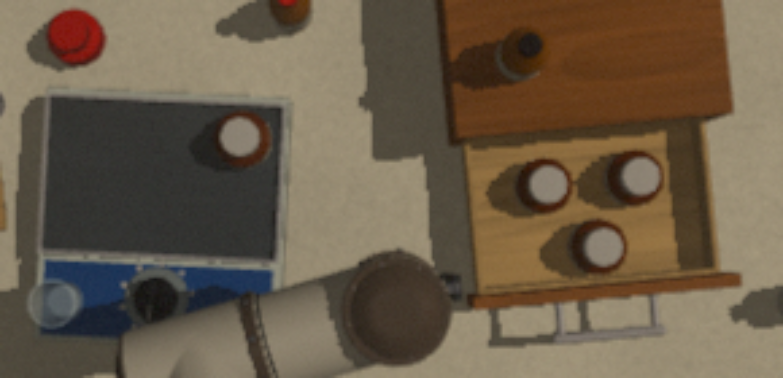

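Third jar upright at (490,-293). Now the last jar, at (615,122).

```bash
python3 -m jog '[[[45,-37,0,0],[90,-75,0,0],[135,-112,0,0],[183,-151,10,0],[183,-151,25,0]]]' 60; python3 -c "
from h import *
go(615.5,122,262,5)"
```

```text
clock: 42.1
position: [618.4, 125.2, 323.4]
ee_rot: [0.999, 0.049, 0.002, 0.007]
contact_force: [-0.7, -0.3, -0.6]
gripper_width: 60.3
t 42.1 pos [618. 125. 323.] yaw 5.6 q1,q6 [26. 69.] F [-0.7 -0.3 -0.6] w 60.3
 delta [-3.7  0.  61.4] spin 0.6
```

```bash
python3 -m jog '[[[-4,0,18,0],[-4,0,36,0],[-4,0,52,0],[-4,0,61,0],[-4,0,61,0]]]' 60; python3 -m jog '[[[0,0,0,0],[0,0,0,0],[0,0,0,0],[0,0,0,0],[0,0,0,0]]]' 30; python3 -m jog '[[[0,0,-30,0],[0,0,-60,0],[-15,20,-65,0],[-40,60,-65,0],[-70,110,-65,0]]]'; python3 -c "
from h import *
go(490,-205.5,325,5)"
```

```text
clock: 42.72
position: [614.6, 123.5, 261.9]
ee_rot: [0.999, 0.048, 0.001, 0.007]
contact_force: [-1.0, -0.2, 0.2]
gripper_width: 60.2
clock: 43.35
position: [614.9, 123.7, 263.1]
ee_rot: [0.999, 0.049, 0.002, 0.007]
contact_force: [-0.0, -0.3, 5.7]
gripper_width: 42.0
clock: 43.98
position: [553.7, 7.0, 327.4]
ee_rot: [0.999, 0.049, 0.0, 0.007]
contact_force: [-0.2, -1.1, -3.1]
gripper_width: 42.4
t 44.0 pos [554.   7. 327.] yaw 5.6 q1,q6 [18. 77.] F [-0.2 -1.1 -3.1] w 42.4
 delta [-84.1 203.1   5.2] spin 0.6
```

```bash
python3 -m jog '[[[-20,45,0,0],[-40,95,0,0],[-60,145,0,0],[-80,190,0,0],[-84,203,0,0]]]'; python3 - <<'E'
from h import *
go(490,-205.5,325,5)
im,d=arm.get_image('scene');cv2.imwrite('pics/s9.png',cv2.resize(im[180:280,200:330],None,fx=6,fy=6,interpolation=cv2.INTER_CUBIC))
E
```

```text
clock: 44.6
position: [487.2, -205.6, 328.4]
ee_rot: [0.999, 0.047, -0.002, 0.006]
contact_force: [0.3, -0.1, -2.3]
gripper_width: 41.9
t 44.6 pos [ 487. -206.  328.] yaw 5.4 q1,q6 [ -5. 100.] F [ 0.3 -0.1 -2.3] w 41.9
 delta [ 3.6 -1.7  3.4] spin 0.4
```

View pics/s9.png

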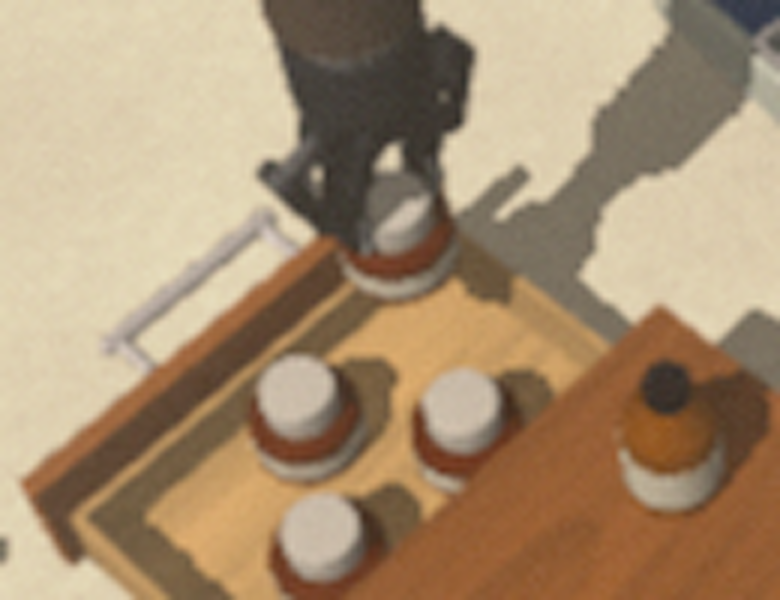

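The jar hangs upright; the other three stand. Lowering with force checks.

```bash
python3 -m jog '[[[5,-1,5,0],[5,-1,20,0],[5,-1,35,0],[5,-1,45,0],[5,-1,45,0]]]';python3 -c "
from h import *
go(490,-205.5,231,5)"; python3 -m jog '[[[0,0,12,0],[0,0,24,0],[0,0,36,0],[0,0,46,0],[0,0,47,0]]]';python3 -c "
from h import *
go(490,-205.5,230,5)"
```

```text
clock: 45.28
position: [492.3, -204.5, 282.3]
ee_rot: [0.999, 0.047, -0.003, 0.006]
contact_force: [0.3, -0.3, -2.7]
gripper_width: 42.3
t 45.3 pos [ 492. -204.  282.] yaw 5.4 q1,q6 [ -5. 100.] F [ 0.3 -0.3 -2.7] w 42.3
 delta [-0.9 -1.6 51.3] spin 0.4
clock: 45.9
position: [491.8, -205.1, 234.3]
ee_rot: [0.999, 0.047, -0.004, 0.006]
contact_force: [-0.3, -0.8, -3.6]
gripper_width: 42.2
t 45.9 pos [ 492. -205.  234.] yaw 5.4 q1,q6 [ -5. 100.] F [-0.3 -0.8 -3.6] w 42.2
 delta [-0.4 -1.6  4.3] spin 0.4
```

```bash
python3 -m jog '[[[0,0,1,0],[0,0,2,0],[0,0,4,0],[0,0,5,0],[0,0,5,0]]]'; python3 -m jog '[[[0,0,0,0],[0,0,0,0],[0,0,0,0],[0,0,-25,0],[0,0,-60,0]]]' 55; python3 -m jog '[[[0,-10,-30,0],[-15,-40,-60,0],[-40,-90,-60,0],[-70,-140,-60,0],[-90,-180,-60,0]]]';  python3 - <<'E'
from h import *
im,d=arm.get_image('top');cv2.imwrite('pics/t8.png',cv2.resize(im[130:270,190:480],None,fx=2.7,fy=2.7))
P=cloud('top',d)
for o in caps(im,d):print(*o)
m=(P[...,2]>68)&(P[...,2]<86)&(P[...,0]>455)&(P[...,0]<610)&(P[...,1]>-425)&(P[...,1]<-160)
n,l,s,c=cv2.connectedComponentsWithStats(m.astype(np.uint8))
for i in range(1,n):
    if s[i,4]>40:
        q=P[l==i];print('in drawer',np.round(c[i]),s[i,4],np.round(q.mean(0)),q[:,2].std().round(1))
m=(P[...,2]>78)&(P[...,2]<98)&(P[...,0]>375)&(P[...,0]<405)&(P[...,1]>-370)&(P[...,1]<-220)
q=P[m];print('handle',np.round((q.max(0)+q.min(0))/2),q.mean(0))
go(388,-297,300,-85.1)
E
```

```text
clock: 46.52
position: [491.7, -205.2, 230.2]
ee_rot: [0.999, 0.047, -0.004, 0.006]
contact_force: [-3.0, 1.4, 5.1]
gripper_width: 41.8
clock: 47.15
position: [492.0, -204.4, 289.8]
ee_rot: [0.999, 0.047, -0.006, 0.006]
contact_force: [1.1, -0.1, 0.0]
gripper_width: 54.7
clock: 47.78
position: [384.5, -32.0, 348.9]
ee_rot: [0.999, 0.047, -0.005, 0.006]
contact_force: [0.1, 1.0, 0.2]
gripper_width: 55.0
[208. 243.] 107 [428. 337. 108.] 430 333 28
in drawer [427. 195.] 162 [ 571. -337.   78.] 3.0
in drawer [393. 198.] 156 [ 562. -231.   79.] 2.9
in drawer [385. 221.] 159 [ 491. -207.   78.] 3.0
in drawer [413. 222.] 164 [ 490. -293.   78.] 3.0
handle [ 392. -297.   88.] [ 391.53010365 -293.22387965   88.70679683]
t 47.8 pos [382. -30. 349.] yaw 5.6 q1,q6 [20. 75.] F [-3.1  0.9 -0.6] w 54.7
 delta [-17.7 264.2  51.5] spin -89.3
```

View pics/t8.png

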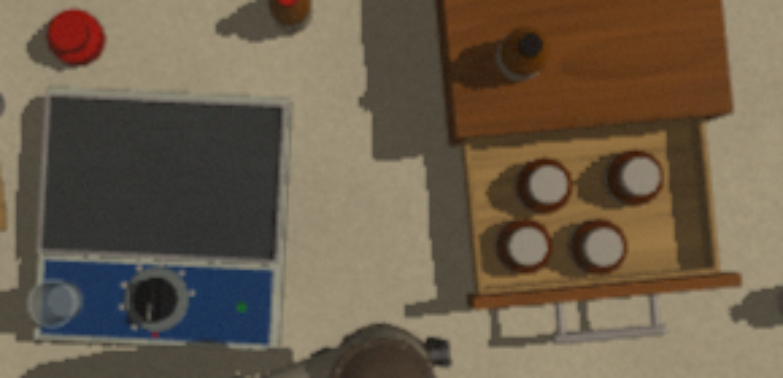

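All four jars stand in the drawer (crop 545,185; 636,176; 525,246; 600,246) and the plate is empty. Now take the handle again.

```bash
python3 -m jog '[[[-4,50,0,10],[-8,105,0,20],[-12,160,0,30],[-15,215,0,40],[-18,260,0,50]]]' 30; python3 -c "
from h import *
go(391,-296.5,300,-85.1)"
```

```text
clock: 48.45
position: [389.5, -292.9, 351.4]
ee_rot: [0.924, -0.381, -0.003, 0.007]
contact_force: [1.7, 0.4, 0.5]
gripper_width: 30.4
t 48.5 pos [ 389. -293.  351.] yaw -44.8 q1,q6 [-18.  62.] F [1.7 0.4 0.5] w 30.4
 delta [ 3.7 -1.6 51.4] spin 40.3
```

```bash
python3 -m jog '[[[4,-2,0,10],[4,-2,0,20],[4,-2,20,30],[4,-2,40,40],[4,-2,51,40]]]' 30; python3 - <<'E'
from h import *
go(391,-296.5,236.5,-85.1)
im,d=arm.get_image('scene');cv2.imwrite('pics/s10.png',cv2.resize(im[180:280,180:300],None,fx=6,fy=6,interpolation=cv2.INTER_CUBIC))
E
```

```text
clock: 49.08
position: [393.0, -294.8, 299.4]
ee_rot: [0.739, -0.674, -0.001, 0.008]
contact_force: [-1.4, 0.0, 1.0]
gripper_width: 29.5
t 49.1 pos [ 393. -295.  299.] yaw -84.7 q1,q6 [-18.  22.] F [-1.4  0.   1. ] w 29.5
 delta [-0.5 -0.7 62.9] spin 0.4
```

View pics/s10.png

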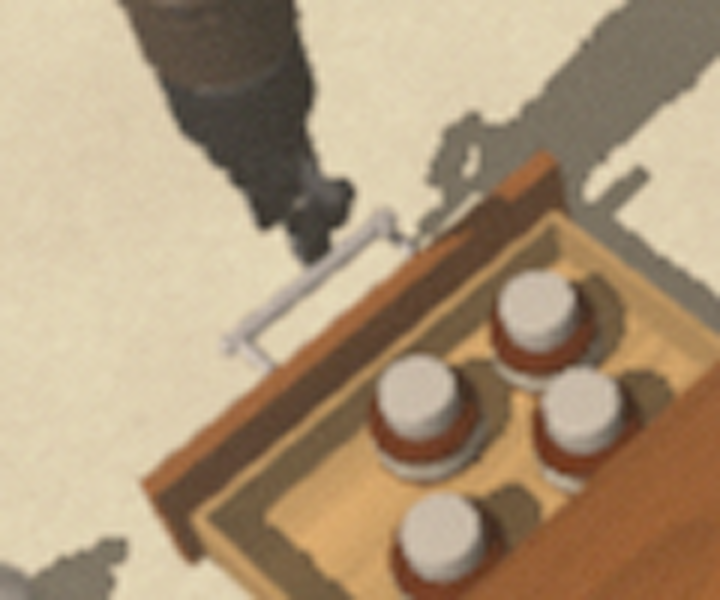

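The gripper is above the handle bar (crop 310,265), jars all upright. Lower, grip, then push smoothly.

```bash
python3 -m jog '[[[-1,-1,15,0],[-1,-1,30,0],[-1,-1,47,0],[-1,-1,62,0],[-1,-1,62,0]]]' 30; python3 -m jog '[[[0,0,0,0],[0,0,0,0],[0,0,0,0],[0,0,0,0],[0,0,0,0]]]' 4; python3 -c "
from h import *
go(391,-296.5,236.5,-85.1)
R=Rn.from_quat(arm.read_state()['ee_rot']).as_matrix();print(R[:,1])"
```

```text
clock: 49.75
position: [392.7, -294.2, 235.9]
ee_rot: [0.74, -0.673, -0.003, 0.008]
contact_force: [-0.2, -0.1, -0.6]
gripper_width: 30.1
clock: 50.38
position: [393.0, -294.3, 236.7]
ee_rot: [0.74, -0.673, -0.002, 0.008]
contact_force: [-0.8, 0.7, 5.7]
gripper_width: 10.1
t 50.4 pos [ 393. -294.  237.] yaw -84.5 q1,q6 [-18.  22.] F [-0.8  0.7  5.7] w 10.1
 delta [ 0.7 -0.1  0.3] spin 0.6
[-0.99534354 -0.09523322  0.01489526]
```

```bash
python3 -m jog '[[[0,-5,0,0],[0,-14,0,0],[0,-26,0,0],[0,-39,-1,0],[0,-50,-1,0]]]'; python3 -m jog '[[[0,-11,0,0],[0,-23,0,0],[0,-35,0,0],[0,-46,-1,0],[1,-54,-1,0]]]'; python3 -m jog '[[[0,-8,0,0],[0,-18,0,0],[0,-28,0,0],[0,-36,0,0],[0,-42,-1,0]]]'; python3 -c "
from h import *
go(391,-296.5,236.5,-85.1)"
```

```text
clock: 51.0
position: [443.3, -289.9, 236.8]
ee_rot: [0.74, -0.673, -0.002, 0.009]
contact_force: [-4.1, -5.1, 2.1]
gripper_width: 10.0
clock: 51.62
position: [497.6, -285.4, 236.8]
ee_rot: [0.74, -0.673, -0.003, 0.009]
contact_force: [-2.2, 2.1, 5.9]
gripper_width: 10.0
clock: 52.25
position: [540.0, -281.6, 236.8]
ee_rot: [0.74, -0.673, -0.003, 0.009]
contact_force: [-3.1, -5.1, -0.6]
gripper_width: 10.4
t 52.2 pos [ 540. -282.  237.] yaw -84.5 q1,q6 [-12.  17.] F [-3.1 -5.1 -0.6] w 10.4
 delta [ -0.6 147.1   2.8] spin 0.6
```

```bash
python3 -m jog '[[[0,-5,0,0],[0,-11,0,0],[0,-17,0,0],[0,-22,0,0],[0,-26,0,0]]]'; python3 -m jog '[[[0,-2,0,0],[0,-4,0,0],[0,-6,0,0],[0,-8,0,0],[0,-9,0,0]]]'; python3 -c "
from h import *
go(391,-296.5,236.5,-85.1)"
```

```text
clock: 52.88
position: [566.5, -279.2, 236.8]
ee_rot: [0.74, -0.672, -0.002, 0.009]
contact_force: [-3.3, -2.2, 5.4]
gripper_width: 9.7
clock: 53.5
position: [573.4, -278.8, 236.7]
ee_rot: [0.74, -0.673, -0.005, 0.011]
contact_force: [-11.6, -4.8, 10.1]
gripper_width: 10.1
t 53.5 pos [ 573. -279.  237.] yaw -84.6 q1,q6 [-11.  16.] F [-11.6  -4.8  10.1] w 10.1
 delta [ -0.8 179.6   4.5] spin 0.5
```

```bash
python3 -m jog '[[[0,-1,0,0],[0,-2,0,0],[0,-3,0,0],[0,-3,0,0],[0,-3,0,0]]]'; python3 -m jog '[[[0,0,0,0],[0,0,0,0],[0,0,-5,0],[0,0,-40,0],[0,0,-90,0]]]' 28; python3 -m jog '[[[-20,30,-20,0],[-50,80,-20,0],[-90,130,-20,0],[-120,170,-20,0],[-120,170,-20,0]]]'; python3 - <<'E'
from h import *
go(573,-279,237,-85)
im,d=arm.get_image('top');P=cloud('top',d);cv2.imwrite('pics/t9.png',im);cv2.imwrite('pics/t9c.png',cv2.resize(im[70:270,190:480],None,fx=2.7,fy=2.7))
im2,d2=arm.get_image('scene');cv2.imwrite('pics/s11.png',im2)
m=(P[...,2]>78)&(P[...,2]<98)&(P[...,0]>555)&(P[...,0]<585)&(P[...,1]>-350)&(P[...,1]<-220)
q=P[m];print('handle',np.round((q.max(0)+q.min(0))/2),q.mean(0))
m=(P[...,2]>86)&(P[...,2]<99)&(P[...,0]>400)&(P[...,0]<460)&(P[...,1]>190)&(P[...,1]<260);print(cv2.minAreaRect(P[m][:,:2].astype(np.float32)))
E
```

```text
clock: 54.12
position: [574.5, -278.9, 236.7]
ee_rot: [0.74, -0.673, -0.008, 0.013]
contact_force: [-9.3, -4.5, 8.4]
gripper_width: 10.0
clock: 54.75
position: [577.2, -277.7, 326.1]
ee_rot: [0.74, -0.673, -0.01, 0.014]
contact_force: [1.0, -0.1, 0.5]
gripper_width: 27.7
clock: 55.38
position: [394.4, -172.8, 351.8]
ee_rot: [0.74, -0.672, -0.01, 0.013]
contact_force: [1.3, -0.3, -0.1]
gripper_width: 28.1
t 55.4 pos [ 394. -173.  352.] yaw -84.5 q1,q6 [-2.  7.] F [ 1.3 -0.3 -0.1] w 28.1
 delta [ 121.9 -176.1  109.7] spin 0.5
handle [ 572. -284.   88.] [ 570.56881485 -279.7299667    89.08475794]
((430.07061767578125, 224.75363159179688), (13.355688095092773, 46.8974609375), 87.31430053710938)
```

View pics/t9c.png

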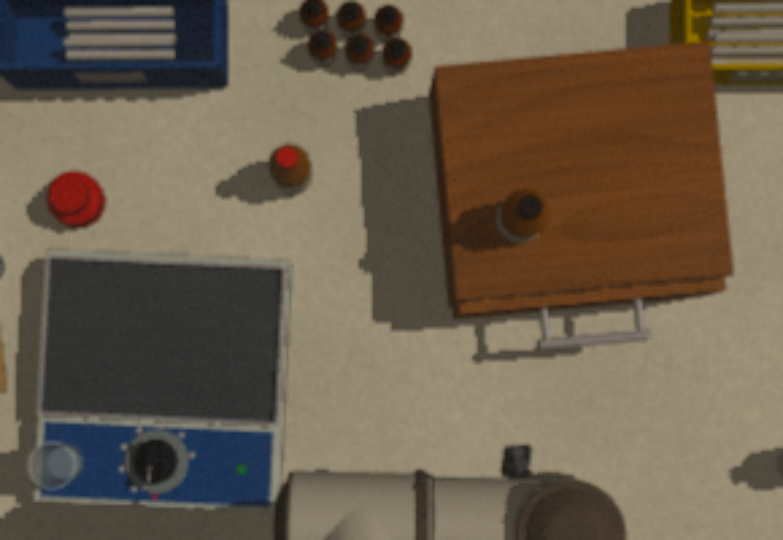

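View pics/s11.png

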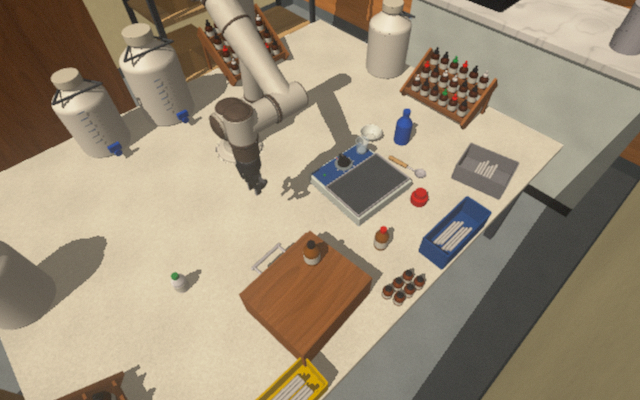

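The handle reads 572 mm, which is 180 mm in from fully open. I want certainty on "shut", so I'll push the bar once more with closed fingers.

```bash
python3 -c "
from h import *
go(535,-284,300,-85)"; python3 -m jog '[[[30,-35,10,0],[60,-80,30,0],[90,-120,40,0],[105,-138,47,0],[108,-138,47,0]]]' 0; python3 -c "
from h import *
go(535,-284,250,-85)"
```

```text
t 55.5 pos [ 398. -174.  352.] yaw -84.5 q1,q6 [-2.  7.] F [ 1.2 -0.3  0.4] w 27.9
 delta [ 121.9 -132.4   48.9] spin 0.5
clock: 56.1
position: [545.8, -269.7, 299.3]
ee_rot: [0.74, -0.673, -0.009, 0.013]
contact_force: [-0.7, -0.3, -0.7]
gripper_width: 0.1
t 56.1 pos [ 546. -270.  299.] yaw -84.6 q1,q6 [-11.  16.] F [-0.7 -0.3 -0.7] w 0.1
 delta [12.3  5.5 49.6] spin 0.4
```

```bash
python3 -m jog '[[[12,5,15,0],[12,5,30,0],[12,5,45,0],[12,5,56,0],[12,5,56,0]]]' 0; python3 -m jog '[[[0,-4,0,0],[0,-8,0,0],[0,-12,0,0],[0,-16,0,0],[0,-18,0,0]]]'; python3 -m jog '[[[0,-2,0,0],[0,-4,0,0],[0,-6,0,0],[0,-7,0,0],[0,-7,0,0]]]'; python3 -c "
from h import *
go(535,-284,250,-85)"
```

```text
clock: 56.72
position: [539.8, -282.2, 242.5]
ee_rot: [0.74, -0.673, -0.01, 0.014]
contact_force: [0.9, 0.6, 0.6]
gripper_width: 0.2
clock: 57.35
position: [556.7, -280.7, 242.0]
ee_rot: [0.74, -0.673, -0.012, 0.016]
contact_force: [-7.1, -0.9, 6.9]
gripper_width: 0.1
clock: 57.98
position: [559.3, -280.8, 241.9]
ee_rot: [0.739, -0.673, -0.018, 0.02]
contact_force: [-14.9, -2.1, 10.2]
gripper_width: -0.1
t 58.0 pos [ 559. -281.  242.] yaw -84.7 q1,q6 [-12.  16.] F [-14.9  -2.1  10.2] w -0.1
 delta [ 0.9 16.4 -6.9] spin 0.3
```

15 N against 3 N of drawer friction with no real travel: it is shut. Retreat.

```bash
python3 -m jog '[[[0,10,0,0],[0,25,0,0],[0,40,-10,0],[0,50,-50,0],[0,60,-100,0]]]'; python3 -m jog '[[[-20,30,0,0],[-50,60,0,0],[-80,60,0,0],[-80,60,0,0],[-80,60,0,0]]]'; python3 - <<'E'
from h import *
go(0,0,0)
im,d=arm.get_image('top');P=cloud('top',d);cv2.imwrite('pics/t10.png',cv2.resize(im[80:270,190:500],None,fx=2.5,fy=2.5))
m=(P[...,2]>78)&(P[...,2]<98)&(P[...,0]>555)&(P[...,0]<585)&(P[...,1]>-350)&(P[...,1]<-220)
q=P[m];print('handle',np.round((q.max(0)+q.min(0))/2),q.mean(0))
E
```

```text
clock: 58.6
position: [504.1, -285.9, 346.0]
ee_rot: [0.739, -0.673, -0.019, 0.02]
contact_force: [1.4, -0.1, 0.4]
gripper_width: 0.2
clock: 59.22
position: [437.2, -212.0, 350.1]
ee_rot: [0.739, -0.673, -0.018, 0.02]
contact_force: [1.1, -0.0, -0.1]
gripper_width: -0.3
t 59.2 pos [ 437. -212.  350.] yaw -84.6 q1,q6 [-6. 11.] F [ 1.1 -0.  -0.1] w -0.3
 delta [-251.9  387.5  371.8] spin 0
handle [ 572. -284.   89.] [ 570.6320328  -280.34042997   88.70253761]
```

View pics/t10.png

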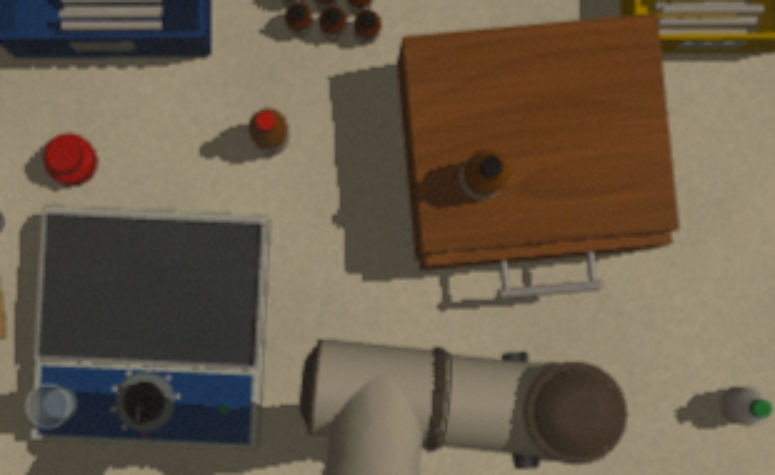

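The drawer is flush with the chest front (crop 545,245), the plate is empty, the knob is at off and the bystanders are unmoved. Handing in.

```bash
python3 -c "
from bench import arm
print(arm.job_done())"
```

```text
the job is handed in; nothing more can be done
None
```

The job is done and handed in at about 59 s of the 210 s allowed; no verdict was reported. I turned the knob to its off stop in two grips and pulled the drawer out to its end stop. I then stood all four amber jars in it, pushed it shut, and left the red look-alike jar alone.

**Last checks**
- **Knob:** torque rose to 1.6 N m at the stop. The last picture-based measurement put the bar within about 1° of the warmer's axis, with the pointer at the red dot.
- **Jars:** before closing, all four caps measured about 78 mm above the bench, as expected for jars standing upright, and all were in the allowed area. I could not see them again once the drawer was shut.
- **Drawer:** the handle sits 180 mm in from fully open. A second push of 15 N against about 3 N of friction moved it no further.
- **Bystanders:** none appeared to have moved in the last pictures, but I judged that by eye, not by measurement.

**What went wrong on the way**
- One jar on the warmer was knocked aside early, so I measured it again before picking it up.
- The third jar probably caught the drawer's front wall as I lowered it. The wrist reading was about 47 N in total (36 N of it upward), and the jar pitched about 30° in the grip. I set it down farther from the wall, where it righted itself. The load went through the held jar, so I don't think it breaks the 40 N limit on the arm and gripper body, but I can't confirm that.
- By the end, the tool had drifted 2 to 3° off vertical, with no visible effect.

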